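# Pack bisque tiles in the lidded carrier

## Robot

A 7-joint arm with a two-finger parallel gripper is mounted at the origin on the work surface. World frame = base frame: x ahead of the robot, y to its left, z up, the work surface at z = 0. Lengths are in m, angles in rad, forces in N, time in s.
With the tool pointing down it reaches from about 0.4 to 0.85 m from the base axis. Payload 10.4 kg.
Tool frame: the origin (TCP) lies at the very end of the fingers, on their centre line; the grasp point (between the pads) lies 19 mm behind it; z points along the fingers, y is the direction in which the jaws open and shut (so a half turn about z gives the same grasp; the last joint's range is limited). The gripper opens to 87 mm and grips with 3 to 60 N. Pads are 19 mm wide; open, the fingers measure 117 mm over their backs; the gripper's body (75 mm by 190 mm) begins 51 mm behind the grasp point.
Start: joints at [-1.176, 0.332, -0.065, 1.46, 0.022, 1.35, -0.088], TCP at [0.254, 0.571, 0.183] pointing down, gripper open.
Joint ranges: [-2.6, 2.6], [-0.5, 2.12], [-1.47, 1.34], [0.16, 2.42], [-1.27, 4.41], [0.06, 2.06], [-2.6, 2.6]. Speed limits (rad/s): [2.22, 2.22, 2.79, 2.79, 3.14, 3.14, 3.14].

## Interface

Orientations are given as a unit quaternion [x, y, z, w].
In Python, from bench import read_state, imaging, r gives the robot as it stands. The module is installed in compiled form; this text tells all that it offers.
- The arm moves only by the tool move_arm, never from a script. Its argument "series" is a list of rows, each a list of 4 numbers: the shift along the tool's x, y, z in m, then the turn about the tool's z in rad. In form: [[x, y, z, roll], ...]. A call has 1 to 20 rows; each row is the pose to reach, as a shift and turn from the pose commanded when the call began, along the tool's axes at that moment; what a row does not reach only later rows make up. A row lasts 1/10 s, in which the tool goes at most 50 mm and 8.59 degrees, less where a joint would pass 70% of its speed; a pose out of reach is approached as far as the arm can. A call with a gripper value outside its range is refused whole. "claw" is the gripper's target within -1 to 1 (fully open at 1, half-way at 0, shut at -1), set as the call begins (left out, the last holds). The fingers move at their own pace and stop on an object; "newtons" is the grip in N (left out, the last holds). Time passes only in rows, so rows that repeat a pose let the fingers close. It gives the time, the measured TCP pose, the force and the opening at its end, in the units of the state.
- read_state(): the state, without advancing time (a new reading comes with each control period).
- imaging.camera(name): name is "scene" or "top"; returns (picture, depth): 384x512x3 uint8, red, green, blue; 384x512 float32, m along the optical axis (not along the pixel's ray), 0 where there is no reading.
- imaging.get_calibration(name): a dict with "camera_matrix" (3x3 intrinsics, pixels), "R" (3x3) and "t" (3): a world point X has camera coordinates R X + t. Camera axes: x right, y down, z forward; pixel columns grow to the right and rows downward; lengths in m; the calibration is good to about 2 mm. A picture is of the moment at which its call begins. get_calibration takes no time and is no camera call.
- r.close_job(): hands the job in, once; it reports no verdict.
The state is a dict: "time": time; "joint_positions": joint angles; "joint_vel": joint speeds; "joint_torque": joint torques, N m; "ee_pos": TCP position; "eef_rot": TCP orientation; "ft_force": force on the tool from outside, world axes, zero at the start; "torque": the same for the moment, N m; "width": finger opening in m.
Only numpy, scipy, OpenCV 4.12 (cv2) and the standard library are available. Lean on these libraries where they do the work, as an engineer would, in place of code of your own. Each camera call takes 0.05 s, during which the arm holds its last target.

## Task

Take the red lid off the tile carrier and lay it flat on the green rubber mat. Move the two damaged tiles from the carrier into the yellow seconds tray and see that every sound tile, on the bench or already in the carrier, is seated flat and square in a pocket of its own; then put the lid back so that it sits fully down all round. Leave the other pots and the brush alone.

Things in the scene. Friction and masses are not known exactly. Their poses are not given: they have to be found in the camera images.
- rim (a point): tile carrier: pale plastic tub, outside 230 mm (x) by 182 mm (y) by 46 mm high, walls 4 mm, fixed; in it a dark grey insert, top 30 mm above the bench, with four pockets two by two, lying along x. Point: centre of the mouth, level with the rim's top. Between seated tiles side by side, and from tile to side wall, are 26 mm. The rim is the fill line: anything higher holds the lid up
- pocket0 (a point): floor centre of one of the carrier's four pockets (picket-shaped like a tile, 2.5 mm larger all round, 10 mm deep, so that a seated tile's top stands 12 mm above the insert and 4 mm below the carrier's rim); x along the pocket's length, z up. A seated tile's centre is 11 mm above this point
- pocket1 (a point): floor centre of one of the carrier's four pockets (picket-shaped like a tile, 2.5 mm larger all round, 10 mm deep, so that a seated tile's top stands 12 mm above the insert and 4 mm below the carrier's rim); x along the pocket's length, z up. A seated tile's centre is 11 mm above this point
- pocket2 (a point): floor centre of one of the carrier's four pockets (picket-shaped like a tile, 2.5 mm larger all round, 10 mm deep, so that a seated tile's top stands 12 mm above the insert and 4 mm below the carrier's rim); x along the pocket's length, z up. A seated tile's centre is 11 mm above this point
- pocket3 (a point): floor centre of one of the carrier's four pockets (picket-shaped like a tile, 2.5 mm larger all round, 10 mm deep, so that a seated tile's top stands 12 mm above the insert and 4 mm below the carrier's rim); x along the pocket's length, z up. A seated tile's centre is 11 mm above this point
- lid_grip (a point): the middle of the bar handle of the carrier's red lid, 31 mm above the lid plate's top; the bar is 100 mm long along the lid's x, 20 mm wide, 14 mm high, on a foot at each end with a gap of 24 mm under the bar
- lid_under (a point): the carrier's red lid, 242 mm (x) by 194 mm (y), about 0.3 kg: 3 mm plate with a 12 mm skirt that slips over the outside of the rim, 3 mm to spare on every side, either way round. Point: centre of the plate's underside, which rests on the rim when home; the skirt ends 12 mm below it, the handle's middle is 34 mm above it. Starts on the carrier
- mat_top (a point): centre of the top of the dark green rubber mat, 260 by 210 mm (x, y), 4 mm thick, fixed to the bench and clear
- tray_floor (a point): centre of the inner floor of the yellow seconds tray, outside 178 mm (x) by 118 mm (y) by 34 mm high, walls and floor 4 mm, fixed to the bench
- chipped_mid (a point): reject tile: like the sound ones but one point is broken off, with a brown raw break, so that it is 77 mm long; 48 mm wide, 22 mm thick, 0.12 kg. Starts in a pocket of the carrier. Point: half-way up, at the middle of its straight sides (48 mm long), in the blue ring; it reaches 48 mm towards +x and 29 mm towards -x; y across, z up
- broken_mid (a point): reject tile: like the chipped one but snapped further in, 70 mm long; 48 mm wide, 22 mm thick, 0.10 kg. Starts in a pocket of the carrier. Point: half-way up, in the blue ring; it reaches 48 mm towards +x and 22 mm towards -x; its straight sides run from 17 mm on the -x side to 24 mm on the +x side; y across, z up
- tile_a_mid (a point): sound bisque tile, white with a blue ring: long hexagon 96 mm from point to point, 48 mm wide over two straight sides 48 mm long, 90-degree points, 22 mm thick, about 0.14 kg. This point: its centre, 11 mm above the underside; x along it, y across the straight sides, z up. Fits either way round. If present, starts seated in a pocket of the carrier
- tile_b_mid (a point): sound bisque tile, white with a blue ring: long hexagon 96 mm from point to point, 48 mm wide over two straight sides 48 mm long, 90-degree points, 22 mm thick, about 0.14 kg. This point: its centre, 11 mm above the underside; x along it, y across the straight sides, z up. Fits either way round. If present, starts flat on the bench, on the robot's side of carrier and mat
- tile_c_mid (a point): sound bisque tile, white with a blue ring: long hexagon 96 mm from point to point, 48 mm wide over two straight sides 48 mm long, 90-degree points, 22 mm thick, about 0.14 kg. This point: its centre, 11 mm above the underside; x along it, y across the straight sides, z up. Fits either way round. If present, starts flat on the bench, on the robot's side of carrier and mat
- tile_d_mid (a point): sound bisque tile, white with a blue ring: long hexagon 96 mm from point to point, 48 mm wide over two straight sides 48 mm long, 90-degree points, 22 mm thick, about 0.14 kg. This point: its centre, 11 mm above the underside; x along it, y across the straight sides, z up. Fits either way round. If present, starts flat on the bench, on the robot's side of carrier and mat
- bowl: small white bisque bowl, 96 mm across, 46 mm high, standing in the row with the tiles and the tray; origin under its centre; leave alone
- tumbler: white bisque tumbler, 76 mm across, 95 mm high; origin under its centre; leave alone
- glaze_jar: glaze jar with blue cap, 72 mm across, 95 mm high; origin under its centre; leave alone
- brush: glaze brush, 190 mm long, lying beyond the carrier; leave alone
- dish: wide white bisque dish, 130 mm across, 30 mm high; origin under its centre; leave alone
- jar_cover: white bisque jar cover, 100 mm across with a 44 mm knob; origin under its centre; leave alone
Not all that is in view belongs to the job. What is shaped like the part that bears tile_b_mid but purple or turquoise is not meant.

How it is judged:
On the way, in this order (a step that is already met when the one before it is completed fails the run):
1. the lid lies flat on the rubber mat (horizontal distance between lid_under and mat_top below 0.06 m and z of lid_under in the frame of mat_top below 0.016 m and angle between lid_under's own z axis and vertical below 0.05 rad), for 0.2 s.
2. both damaged tiles lie in the seconds tray and every sound tile is seated in a pocket (x of chipped_mid in the frame of tray_floor between -0.078 and 0.078 m and y of chipped_mid in the frame of tray_floor between -0.048 and 0.048 m and z of each of chipped_mid, broken_mid in the frame of tray_floor below 0.04 m and angle between each of chipped_mid, broken_mid's own z axis and vertical below 0.6 rad and x of broken_mid in the frame of tray_floor between -0.078 and 0.078 m and y of broken_mid in the frame of tray_floor between -0.048 and 0.048 m and angle between each of tile_a_mid, tile_b_mid, tile_c_mid, tile_d_mid's own z axis and vertical below 0.06 rad and ((horizontal distance between tile_a_mid and pocket0 below 0.006 m and z of tile_a_mid in the frame of pocket0 below 0.0135 m and angle between the x axis of tile_a_mid and the x axis of pocket0, either way round below 0.12 rad) or (horizontal distance between tile_a_mid and pocket1 below 0.006 m and z of tile_a_mid in the frame of pocket1 below 0.0135 m and angle between the x axis of tile_a_mid and the x axis of pocket1, either way round below 0.12 rad) or (horizontal distance between tile_a_mid and pocket2 below 0.006 m and z of tile_a_mid in the frame of pocket2 below 0.0135 m and angle between the x axis of tile_a_mid and the x axis of pocket2, either way round below 0.12 rad) or (horizontal distance between tile_a_mid and pocket3 below 0.006 m and z of tile_a_mid in the frame of pocket3 below 0.0135 m and angle between the x axis of tile_a_mid and the x axis of pocket3, either way round below 0.12 rad)) and ((horizontal distance between tile_b_mid and pocket0 below 0.006 m and z of tile_b_mid in the frame of pocket0 below 0.0135 m and angle between the x axis of tile_b_mid and the x axis of pocket0, either way round below 0.12 rad) or (horizontal distance between tile_b_mid and pocket1 below 0.006 m and z of tile_b_mid in the frame of pocket1 below 0.0135 m and angle between the x axis of tile_b_mid and the x axis of pocket1, either way round below 0.12 rad) or (horizontal distance between tile_b_mid and pocket2 below 0.006 m and z of tile_b_mid in the frame of pocket2 below 0.0135 m and angle between the x axis of tile_b_mid and the x axis of pocket2, either way round below 0.12 rad) or (horizontal distance between tile_b_mid and pocket3 below 0.006 m and z of tile_b_mid in the frame of pocket3 below 0.0135 m and angle between the x axis of tile_b_mid and the x axis of pocket3, either way round below 0.12 rad)) and ((horizontal distance between tile_c_mid and pocket0 below 0.006 m and z of tile_c_mid in the frame of pocket0 below 0.0135 m and angle between the x axis of tile_c_mid and the x axis of pocket0, either way round below 0.12 rad) or (horizontal distance between tile_c_mid and pocket1 below 0.006 m and z of tile_c_mid in the frame of pocket1 below 0.0135 m and angle between the x axis of tile_c_mid and the x axis of pocket1, either way round below 0.12 rad) or (horizontal distance between tile_c_mid and pocket2 below 0.006 m and z of tile_c_mid in the frame of pocket2 below 0.0135 m and angle between the x axis of tile_c_mid and the x axis of pocket2, either way round below 0.12 rad) or (horizontal distance between tile_c_mid and pocket3 below 0.006 m and z of tile_c_mid in the frame of pocket3 below 0.0135 m and angle between the x axis of tile_c_mid and the x axis of pocket3, either way round below 0.12 rad)) and ((horizontal distance between tile_d_mid and pocket0 below 0.006 m and z of tile_d_mid in the frame of pocket0 below 0.0135 m and angle between the x axis of tile_d_mid and the x axis of pocket0, either way round below 0.12 rad) or (horizontal distance between tile_d_mid and pocket1 below 0.006 m and z of tile_d_mid in the frame of pocket1 below 0.0135 m and angle between the x axis of tile_d_mid and the x axis of pocket1, either way round below 0.12 rad) or (horizontal distance between tile_d_mid and pocket2 below 0.006 m and z of tile_d_mid in the frame of pocket2 below 0.0135 m and angle between the x axis of tile_d_mid and the x axis of pocket2, either way round below 0.12 rad) or (horizontal distance between tile_d_mid and pocket3 below 0.006 m and z of tile_d_mid in the frame of pocket3 below 0.0135 m and angle between the x axis of tile_d_mid and the x axis of pocket3, either way round below 0.12 rad))), for 0.2 s.
At the end, for the whole second after the job is handed in: Lid home: within 3 mm of the rim, 8 mm of centre, 0.02 rad of level. Every sound tile present in a pocket: within 6 mm of its centre, 2.5 mm of its depth, 0.06 rad of flat, 0.12 rad of in line. Both damaged tiles inside the seconds tray (all of step 2 and horizontal distance between lid_under and rim below 0.008 m and z of lid_under in the frame of rim below 0.003 m and angle between lid_under's own z axis and vertical below 0.02 rad); the robot touches nothing.
It fails at once if one of the other pots or the brush is pushed more than 30 mm aside (distance of any of bowl, tumbler, glaze_jar, brush, dish, jar_cover from where it was at the start of the episode above 0.03 m).
It fails at once if one of the other pots is tipped over (angle between any of bowl, tumbler, glaze_jar, dish, jar_cover's own z axis and vertical above 0.5 rad).
Of tile_a, tile_b, tile_c, tile_d only 3 to 4 are there at a start; the rules pass over those that are not, and their reading is None.
At some moment in a run one of tile_b, tile_c, tile_d may be knocked a few centimetres aside while the robot is not near it.
Once in a run the grip may slacken for a moment while it holds something.
It also fails if it takes over 210 s, if anything falls off the work surface, if the arm or the gripper's body presses on something with over 40 N, if the wrist force passes 120 N, or if a joint passes its speed limit or range.

## Working session

There is one attempt and no reset: what is moved stays moved. The work goes in short steps, Python scripts to look and compute and a tool call to move; the robot and the scene stay as the last step left them, time stands still between calls to the robot, and variables do not carry over. Pictures are saved under pics/ and viewed, and the job is handed in when it is done.

Besides the shell and the picture viewer there is one more tool, called after "Request:" as name(argument=value, ...) on one line, values as JSON. move_arm: Moves the arm, as the interface text tells. Its arguments: {"type":"object","properties":{"series":{"type":"array","items":{"type":"array","items":{"type":"number"}}},"claw":{"type":"number"},"newtons":{"type":"number"}},"required":["series"]}

```bash
mkdir -p pics
python3 - <<'E'
from bench import read_state, imaging, r
import cv2,numpy as np
s=read_state();print({k:np.round(v,3) for k,v in s.items()})
for n in("scene","top"):
    p,d=imaging.camera(n);cv2.imwrite(f"pics/{n}0.png",p[...,::-1]);np.savez(f"{n}0.npz",p=p,d=d)
    c=imaging.get_calibration(n);print(n,{k:np.round(v,3).tolist() for k,v in c.items()})
E
```

```text
{'time': np.float64(0.0), 'joint_positions': array([-1.176,  0.333, -0.065,  1.461,  0.022,  1.35 , -0.089]), 'joint_vel': array([-0.   ,  0.002, -0.001,  0.   ,  0.001,  0.   , -0.   ]), 'joint_torque': array([ 0.0000e+00, -6.2326e+01,  2.5000e-02, -3.8990e+01, -6.1000e-02,
        4.0000e-02,  0.0000e+00]), 'ee_pos': array([0.253, 0.571, 0.182]), 'eef_rot': array([ 0.207,  0.978, -0.001, -0.   ]), 'ft_force': array([ 0.736, -0.162, -0.183]), 'torque': array([-0.068, -0.015,  0.013]), 'width': np.float64(0.087)}
scene {'camera_matrix': [[350.672, 0.0, 259.117], [0.0, 350.672, 187.404], [0.0, 0.0, 1.0]], 'R': [[0.058, 0.998, 0.024], [0.556, -0.012, -0.831], [-0.829, 0.062, -0.556]], 't': [-0.078, -0.229, 1.745]}
top {'camera_matrix': [[466.887, 0.0, 259.75], [0.0, 466.887, 187.862], [0.0, 0.0, 1.0]], 'R': [[-0.021, -1.0, 0.01], [-0.991, 0.019, -0.13], [0.13, -0.012, -0.991]], 't': [0.053, 0.543, 1.521]}
```

View pics/scene0.png

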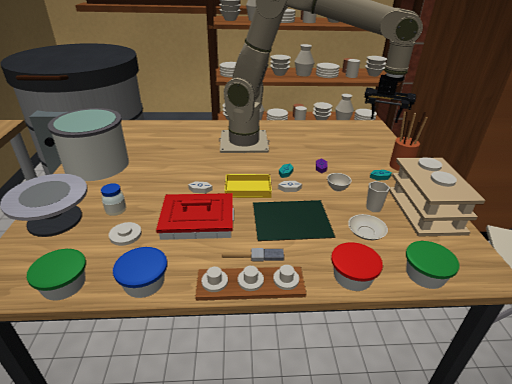

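View pics/top0.png

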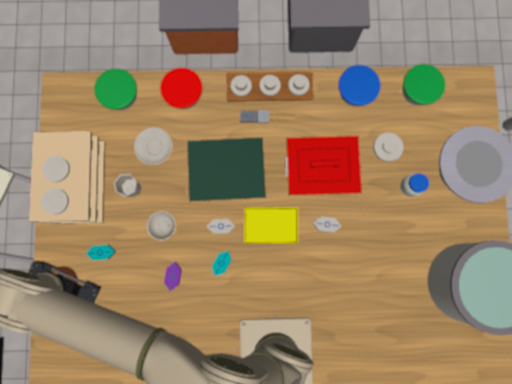

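```bash
cat > h.py <<'E'
from bench import read_state, imaging, r
import cv2,numpy as np
from scipy.spatial.transform import Rotation as Ro
def snap(n,tag=None):
    p,d=imaging.camera(n)
    if tag: cv2.imwrite(f"pics/{tag}.png",p[...,::-1])
    return p,d
def ray(n,uv,z):
    c=imaging.get_calibration(n);K,R,t=map(np.array,(c["camera_matrix"],c["R"],c["t"]))
    uv=np.atleast_2d(uv).astype(float);q=np.c_[uv,np.ones(len(uv))]@np.linalg.inv(K).T@R
    o=-R.T@t;return o+q*((z-o[2])/q[:,2:3])
def proj(n,X):
    c=imaging.get_calibration(n);K,R,t=map(np.array,(c["camera_matrix"],c["R"],c["t"]))
    q=(np.atleast_2d(X)@R.T+t)@K.T;return q[:,:2]/q[:,2:]
def comps(n,m,z,amin=30):
    k,l,s,_=cv2.connectedComponentsWithStats(m.astype(np.uint8));out=[]
    for i in range(1,k):
        if s[i,4]<amin: continue
        cn=cv2.findContours((l==i).astype(np.uint8),cv2.RETR_EXTERNAL,cv2.CHAIN_APPROX_NONE)[0][0][:,0]
        w=ray(n,cn,z)[:,:2];rc=cv2.minAreaRect((w*1000).astype(np.float32))
        px=np.argwhere(l==i)[:,::-1].mean(0)
        out.append((px,s[i,4],np.array(rc[0]),rc[1],rc[2]))
    return out
def pr(o):
    for a in o: print("px",np.round(a[0],1),"area",a[1],"ctr mm",np.round(a[2],1),"size",np.round(a[3],1),"ang",round(a[4],1))
def yaw():
    # direction of tool y in world (deg)
    s=read_state();R=Ro.from_quat(s["eef_rot"]).as_matrix();return np.degrees(np.arctan2(R[1,1],R[0,1]))
def go(x,y,z,jaw=None):
    """delta from measured pose to target (mm, jaw= wanted tool-y dir in deg, mod 180)"""
    s=read_state();R=Ro.from_quat(s["eef_rot"]).as_matrix()
    d=R.T@(np.array([x,y,z])/1000-s["ee_pos"]);ro=0
    if jaw is not None:
        dy=(jaw-yaw()+90)%180-90; ro=-np.radians(dy)  # tool z is down
    print("delta m",np.round(d,4),"roll",np.round(ro,4),"| ee",np.round(s["ee_pos"]*1000,1),"jaw",round(yaw(),2),"tilt",np.round(np.degrees(np.arccos(-R[2,2])),2),"j7",np.round(s["joint_positions"][6],2),"t",round(float(s["time"]),2),"F",np.round(s["ft_force"],1),"w",round(float(s["width"]),4))
    return d,ro
E
python3 - <<'E'
from h import *
z=np.load("top0.npz");p=z["p"];d=z["d"];hsv=cv2.cvtColor(p,cv2.COLOR_RGB2HSV);H,S,V=cv2.split(hsv)
print("red z.049");pr(comps("top",((H<6)|(H>174))&(S>150)&(V>90),.049,400))
print("yellow z.034");pr(comps("top",(H>24)&(H<34)&(S>180),.034,300))
print("white z.022");pr(comps("top",(S<45)&(V>130),.022,150))
print("mat");pr(comps("top",(H>60)&(H<100)&(S>60)&(V<90),.004,800))
big=cv2.resize(p[120:280,130:400],None,fx=2.9,fy=2.9,interpolation=cv2.INTER_CUBIC);cv2.imwrite("pics/crop0.png",big[...,::-1])
go(0,0,0,0)
E
```

```text
red z.049
px [180.9  87.5] area 1305 ctr mm [891.7 302.4] size [136.1 137.5] ang 89.0
px [323.5 165. ] area 4005 ctr mm [ 616.4 -171.5] size [190.2 240.7] ang 0.3
yellow z.034
px [270.5 224.5] area 1940 ctr mm [422.1   8.7] size [175.9 115.5] ang 88.8
white z.022
px [244.6  73. ] area 38648 ctr mm [769.7  44.7] size [1814.3  898.7] ang 89.1
px [269.6  84.7] area 311 ctr mm [9.066e+02 5.000e-01] size [65.9 68.4] ang 88.8
px [298.5  84.3] area 315 ctr mm [ 904.9 -100.1] size [66.  68.6] ang 88.3
px [240.7  85.3] area 318 ctr mm [904.8 101. ] size [65.8 68.3] ang 89.0
px [152.7 145.7] area 1039 ctr mm [697.  402.8] size [120.5 122.3] ang 45.2
px [388.  146.6] area 636 ctr mm [ 680.1 -398.7] size [96.4 94. ] ang 88.9
px [ 55.4 168.4] area 527 ctr mm [625.4 728.1] size [86.  83.8] ang 1.9
px [127.3 185. ] area 275 ctr mm [564.7 492.3] size [70.7 67.8] ang 88.9
px [ 54.2 200.8] area 546 ctr mm [517.1 729. ] size [87.1 83.8] ang 88.9
px [160.7 224.2] area 536 ctr mm [426.7 372.3] size [89.8 86.3] ang 0.2
px [326.7 224.1] area 293 ctr mm [ 419.9 -179.6] size [87.2 45.3] ang 80.7
px [220.6 225.9] area 281 ctr mm [422.5 174.9] size [83.1 43.1] ang 88.8
px [487.6 286.7] area 3261 ctr mm [ 206.6 -690.2] size [174.8 263.2] ang 84.8
px [ 14.2 262.7] area 347 ctr mm [312.8 851.1] size [104.3  39. ] ang 79.5
px [ 15.  356.2] area 1400 ctr mm [ 25.1 837.1] size [181.6  92.8] ang 2.5
mat
px [225.9 169. ] area 4211 ctr mm [617.  155.7] size [199.6 249.7] ang 1.8
delta m [ 0.     -0.6244  0.1833] roll 1.153 | ee [253.4 570.9 182.5] jaw 66.06 tilt 0.07 j7 -0.09 t 0.1 F [ 0.2  0.1 -0.4] w 0.0872
```

View pics/crop0.png

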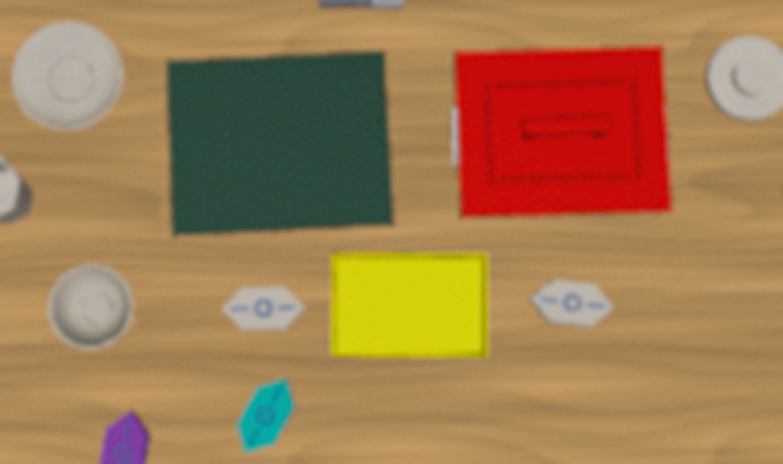

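Run:
```python
from h import *
z=np.load("top0.npz");p=z["p"];d=z["d"]
print("handle",ray("top",[[324.8,163.1]],.087))
big=cv2.resize(p[130:200,280:370],None,fx=8,fy=8,interpolation=cv2.INTER_CUBIC);cv2.imwrite("pics/crop1.png",big[...,::-1])
print(np.round(d[150:176:2,305:345:3],3))
go(616,-171,200,0)
```

```text
handle [[ 0.61460632 -0.17045569  0.087     ]]
[[1.56  1.563 1.566 1.563 1.562 1.556 1.561 1.563 1.563 1.56  1.562 1.567
  1.565 1.563]
 [1.568 1.56  1.562 1.562 1.564 1.558 1.559 1.557 1.555 1.562 1.558 1.556
  1.559 1.555]
 [1.555 1.554 1.565 1.555 1.56  1.559 1.559 1.56  1.556 1.555 1.563 1.558
  1.566 1.557]
 [1.561 1.56  1.554 1.562 1.555 1.562 1.564 1.562 1.558 1.554 1.559 1.558
  1.563 1.558]
 [1.555 1.559 1.555 1.559 1.555 1.558 1.549 1.55  1.559 1.55  1.562 1.552
  1.559 1.563]
 [1.56  1.557 1.517 1.524 1.518 1.529 1.518 1.524 1.516 1.517 1.523 1.523
  1.556 1.556]
 [1.554 1.554 1.516 1.516 1.515 1.52  1.521 1.52  1.519 1.515 1.514 1.519
  1.558 1.554]
 [1.553 1.556 1.52  1.515 1.516 1.514 1.526 1.512 1.516 1.516 1.52  1.517
  1.553 1.561]
 [1.554 1.559 1.53  1.556 1.557 1.557 1.553 1.546 1.557 1.55  1.542 1.56
  1.56  1.559]
 [1.557 1.552 1.548 1.558 1.552 1.551 1.552 1.557 1.556 1.55  1.548 1.548
  1.555 1.557]
 [1.551 1.552 1.549 1.551 1.559 1.557 1.552 1.554 1.552 1.551 1.557 1.552
  1.556 1.551]
 [1.555 1.558 1.549 1.549 1.546 1.546 1.559 1.553 1.557 1.549 1.55  1.55
  1.555 1.552]
 [1.553 1.553 1.551 1.55  1.552 1.552 1.55  1.549 1.548 1.547 1.557 1.547
  1.551 1.551]]
delta m [-0.6324 -0.531  -0.0168] roll 1.153 | ee [253.4 570.9 182.5] jaw 66.06 tilt 0.07 j7 -0.09 t 0.1 F [ 0.2  0.1 -0.4] w 0.0872
```

View pics/crop1.png

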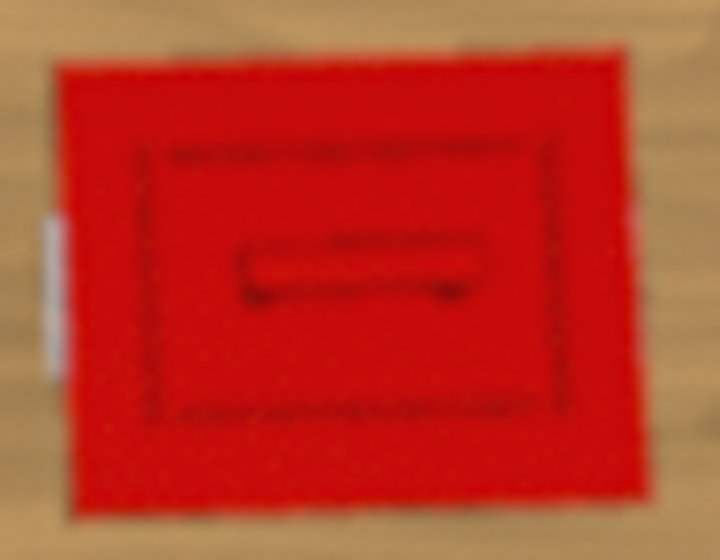

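Candidates: the red lid with the bar handle is at top px (324,165). The red pot lid at (181,88) is not it. The sound tiles are white with a blue ring, at (221,226) and (327,224). The turquoise pieces at (221,263) and (100,252) and the purple one at (173,276) are decoys. The crop shows the bar handle on the lid at (325,163), so I choose that.

Request:
move_arm(series=[[-0.632, -0.531, -0.017, 1.153], [-0.632, -0.531, -0.017, 1.153], [-0.632, -0.531, -0.017, 1.153], [-0.632, -0.531, -0.017, 1.153], [-0.632, -0.531, -0.017, 1.153], [-0.632, -0.531, -0.017, 1.153], [-0.632, -0.531, -0.017, 1.153], [-0.632, -0.531, -0.017, 1.153], [-0.632, -0.531, -0.017, 1.153], [-0.632, -0.531, -0.017, 1.153], [-0.632, -0.531, -0.017, 1.153], [-0.632, -0.531, -0.017, 1.153], [-0.632, -0.531, -0.017, 1.153], [-0.632, -0.531, -0.017, 1.153], [-0.632, -0.531, -0.017, 1.153], [-0.632, -0.531, -0.017, 1.153], [-0.632, -0.531, -0.017, 1.153], [-0.632, -0.531, -0.017, 1.153], [-0.632, -0.531, -0.017, 1.153], [-0.632, -0.531, -0.017, 1.153]], claw=0.2)

```text
time: 2.1
ee_pos: [0.6157, -0.1689, 0.2]
eef_rot: [0.707, 0.708, 0.0, -0.001]
ft_force: [0.5, -0.1, 0.7]
width: 0.0525
```

Run:
```python
from h import *
go(615,-171,63,0.3)
p,d=snap("scene","s1");p,d=snap("top","t1")
```

```text
delta m [-0.0022 -0.0006  0.137 ] roll -0.0036 | ee [ 615.7 -168.9  200. ] jaw 0.09 tilt 0.06 j7 0.37 t 2.1 F [ 0.5 -0.1  0.7] w 0.0525
```

View pics/s1.png

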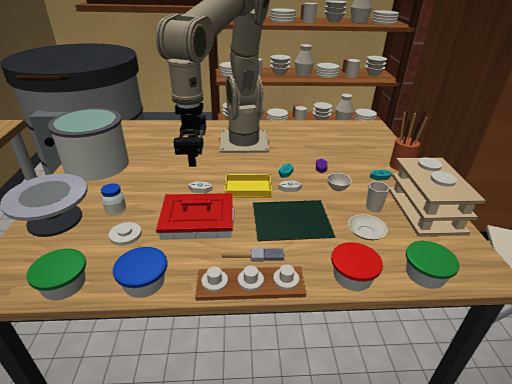

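View pics/t1.png

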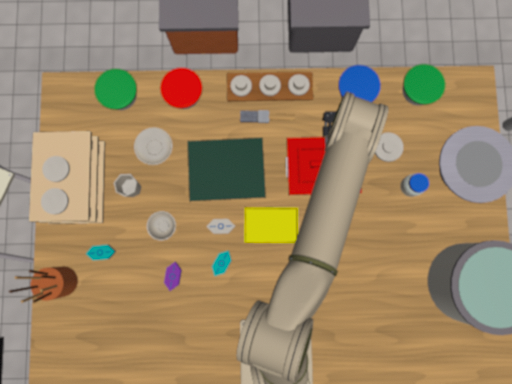

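Both pictures show the arm over the lid. Only two white tiles are on the bench (top px (221,226), and the other under the arm, scene px (201,187)). Now I lower onto the handle.

Request:
move_arm(series=[[-0.002, -0.001, 0.04, -0.004], [-0.002, -0.001, 0.08, -0.004], [-0.002, -0.001, 0.11, -0.004], [-0.002, -0.001, 0.128, -0.004], [-0.002, -0.001, 0.138, -0.004], [-0.002, -0.001, 0.138, -0.004], [-0.002, -0.001, 0.138, -0.004]])

```text
time: 2.9
ee_pos: [0.6154, -0.1723, 0.0634]
eef_rot: [0.706, 0.709, 0.0, 0.001]
ft_force: [0.4, 0.5, 0.1]
width: 0.0516
```

Request:
move_arm(series=[[0, 0, 0, 0], [0, 0, 0, 0], [0, 0, 0, 0], [0, 0, 0, 0], [0, 0, 0, 0], [0, 0, 0, 0], [0, 0, 0, 0], [0, 0, 0, 0]], claw=-1, newtons=45)

```text
time: 3.7
ee_pos: [0.6148, -0.1725, 0.0622]
eef_rot: [0.706, 0.709, -0.0, -0.0]
ft_force: [-0.1, -0.1, -0.1]
width: 0.0021
```

Run:
```python
from h import *
go(617,156,200,1.0)
```

```text
delta m [ 0.3285  0.0035 -0.1378] roll -0.0135 | ee [ 614.8 -172.5   62.2] jaw 0.23 tilt 0.0 j7 0.42 t 3.7 F [-0.1 -0.1 -0.1] w 0.0021
```

Run:
```python
from h import *
p,d=snap("scene","s2");print(proj("scene",[[.615,-.172,.062],[.615,-.172,.087]]))
cv2.imwrite("pics/s2c.png",cv2.resize(p[90:250,130:300],None,fx=4,fy=4,interpolation=cv2.INTER_CUBIC)[:600,:,::-1])
p,d=snap("top","t2")
```

```text
[[196.39952397 206.07168432]
 [195.83950541 200.09659267]]
```

View pics/s2c.png

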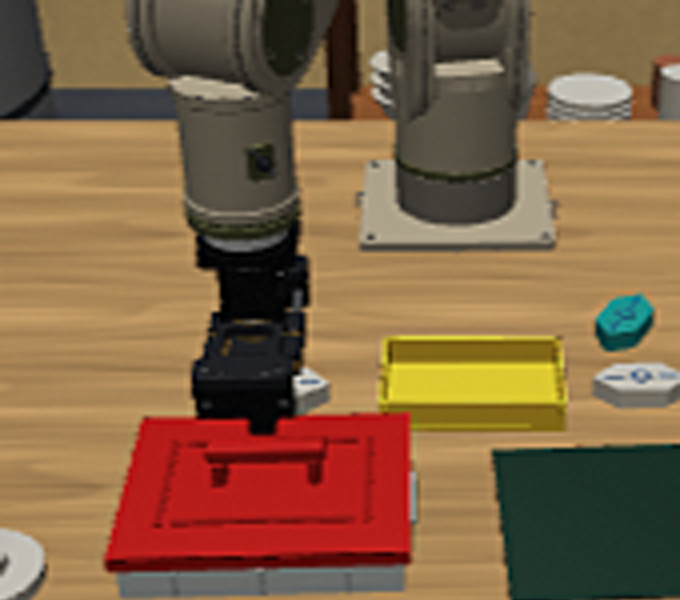

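View pics/t2.png

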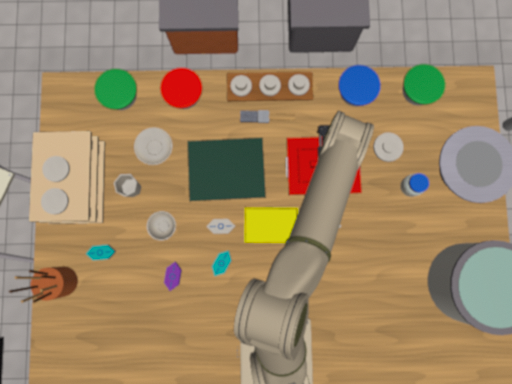

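Run:
```python
from h import *
for z in (.062,.1,.13,.2): print(z,proj("scene",[[.615,-.172,z]]),proj("top",[[.615,-.172,z]]))
for n,cs in (("scene",[(196,204),(196,197),(192,182),(190,188),(215,200),(170,225)]),("top",[(325,130),(330,126),(310,165),(325,150)])):
    p,d=snap(n);c=imaging.get_calibration(n);K,R,t=map(np.array,(c["camera_matrix"],c["R"],c["t"]))
    for u,v in cs:
        Z=d[v,u];X=R.T@(np.linalg.inv(K)@[u*Z,v*Z,Z]-t);print(n,u,v,p[v,u],np.round(X,3))
p,_=snap("scene");hsv=cv2.cvtColor(p,cv2.COLOR_RGB2HSV);H,S,V=cv2.split(hsv)
pr([o for o in comps("scene",((H<6)|(H>174))&(S>150)&(V>60),.049,400)])
```

```text
0.062 [[196.39952397 206.07168432]] [[324.14369369 164.35947711]]
0.1 [[195.54303161 196.9333795 ]] [[325.86970485 162.23228323]]
0.13 [[194.84466376 189.48217669]] [[327.29464262 160.47614227]]
0.2 [[193.13374965 171.22765926]] [[330.85407577 156.08937782]]
scene 196 204 [77  8  8] [ 0.626 -0.171  0.079]
scene 196 197 [4 7 7] [ 0.627 -0.169  0.108]
scene 192 182 [32 33 36] [ 0.701 -0.166  0.215]
scene 190 188 [8 9 8] [ 0.709 -0.172  0.199]
scene 215 200 [124  17  15] [ 0.566 -0.112  0.051]
scene 170 225 [185  29  27] [ 0.695 -0.25   0.047]
top 325 130 [50 50 55] [ 0.691 -0.154  0.22 ]
top 330 126 [89 84 69] [ 0.631 -0.124  0.488]
top 310 165 [167  12  10] [ 0.61  -0.123  0.084]
top 325 150 [132 121 104] [ 0.568 -0.106  0.512]
px [195.8 213.2] area 2675 ctr mm [ 626.  -171.5] size [210.5 239.7] ang 0.6
px [356.4 261.3] area 1527 ctr mm [869.4 308.7] size [144.6 150.7] ang 88.2
```

Run:
```python
from h import *
p,d=snap("scene")
cv2.imwrite("pics/s3c.png",cv2.resize(p[165:225,165:235],None,fx=9,fy=9,interpolation=cv2.INTER_NEAREST)[:,:,::-1])
c=imaging.get_calibration("scene");K,R,t=map(np.array,(c["camera_matrix"],c["R"],c["t"]))
for v in range(178,214):
    u=196;Z=d[v,u];X=R.T@(np.linalg.inv(K)@[u*Z,v*Z,Z]-t);print(v,p[v,u],np.round(X,3))
```

```text
178 [24 25 28] [ 0.649 -0.16   0.196]
179 [31 34 36] [ 0.687 -0.155  0.216]
180 [32 32 36] [ 0.688 -0.155  0.214]
181 [31 32 35] [ 0.695 -0.155  0.214]
182 [33 34 37] [ 0.698 -0.155  0.213]
183 [63 65 66] [ 0.707 -0.154  0.215]
184 [32 33 34] [ 0.713 -0.153  0.215]
185 [13 12 13] [ 0.712 -0.153  0.211]
186 [15 14 17] [ 0.71  -0.154  0.207]
187 [5 6 6] [ 0.706 -0.155  0.2  ]
188 [7 5 7] [ 0.709 -0.155  0.199]
189 [5 6 7] [ 0.701 -0.156  0.19 ]
190 [7 6 8] [ 0.701 -0.156  0.186]
191 [7 7 8] [ 0.706 -0.156  0.186]
192 [6 6 5] [ 0.701 -0.157  0.179]
193 [8 9 8] [ 0.704 -0.157  0.177]
194 [5 6 5] [ 0.704 -0.157  0.174]
195 [3 4 6] [ 0.625 -0.169  0.115]
196 [0 6 6] [ 0.627 -0.168  0.112]
197 [10  5  6] [ 0.627 -0.169  0.108]
198 [96 16 15] [ 0.629 -0.169  0.105]
199 [171  23  22] [ 0.561 -0.179  0.053]
200 [186  26  24] [ 0.613 -0.172  0.086]
201 [192  32  30] [ 0.619 -0.171  0.086]
202 [172  30  26] [ 0.625 -0.171  0.086]
203 [100  11  10] [ 0.627 -0.171  0.084]
204 [78  9  9] [ 0.629 -0.171  0.081]
205 [98 12 12] [ 0.627 -0.171  0.075]
206 [198  32  29] [ 0.597 -0.176  0.049]
207 [185  27  25] [ 0.6   -0.176  0.047]
208 [182  28  26] [ 0.61  -0.175  0.05 ]
209 [183  29  26] [ 0.611 -0.175  0.047]
210 [182  26  25] [ 0.619 -0.174  0.049]
211 [185  29  27] [ 0.625 -0.173  0.049]
212 [184  29  26] [ 0.627 -0.173  0.046]
213 [184  28  26] [ 0.637 -0.172  0.05 ]
```

View pics/s3c.png

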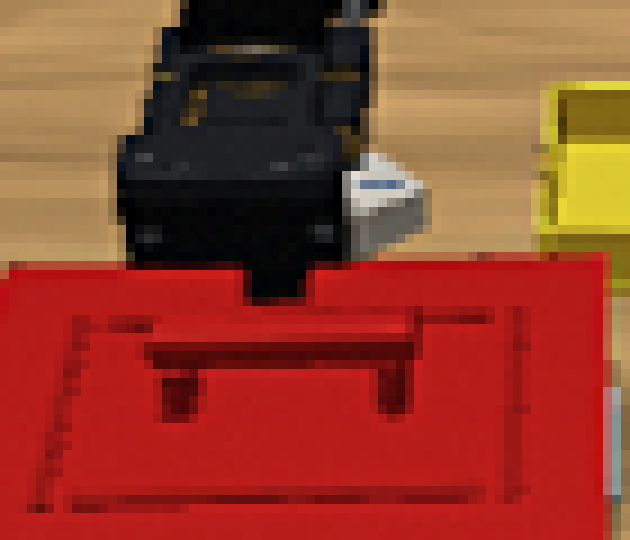

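The scene view shows fingertips ending near px (196,198), which depth puts at z≈0.105, above the bar. The reported TCP z is 0.062. I will open, rise and check this offset before going lower.

Request:
move_arm(series=[[0, 0, 0, 0], [0, 0, 0, 0], [0, 0, -0.05, 0], [0, 0, -0.09, 0], [0, 0, -0.09, 0], [0, 0, -0.09, 0]], claw=0.2)

```text
time: 4.6
ee_pos: [0.6153, -0.1726, 0.153]
eef_rot: [0.706, 0.709, 0.001, 0.001]
ft_force: [0.1, -0.5, -1.2]
width: 0.0406
```

Run:
```python
from h import *
s=read_state();print(s["ee_pos"],s["joint_positions"],s["width"])
p,d=snap("scene")
cv2.imwrite("pics/s4c.png",cv2.resize(p[130:225,155:235],None,fx=6,fy=6,interpolation=cv2.INTER_NEAREST)[:,:,::-1])
c=imaging.get_calibration("scene");K,R,t=map(np.array,(c["camera_matrix"],c["R"],c["t"]))
for v in range(150,200,1):
    for u in (194,):
        Z=d[v,u];X=R.T@(np.linalg.inv(K)@[u*Z,v*Z,Z]-t);print(v,p[v,u],np.round(X,3))
```

```text
[ 0.61530676 -0.1725886   0.15304976] [-0.26425966  0.4234866   0.62536531  1.49420056 -0.25280614  1.3034649
  0.38963134] 0.040579244051031464
150 [4 4 7] [ 0.592 -0.167  0.263]
151 [23 23 26] [ 0.642 -0.16   0.286]
152 [31 33 36] [ 0.683 -0.155  0.305]
153 [30 31 34] [ 0.689 -0.154  0.305]
154 [30 30 34] [ 0.692 -0.154  0.303]
155 [29 29 31] [ 0.697 -0.153  0.303]
156 [40 41 44] [ 0.709 -0.152  0.306]
157 [10 12 14] [ 0.712 -0.152  0.304]
158 [15 15 16] [ 0.709 -0.152  0.3  ]
159 [16 17 17] [ 0.709 -0.153  0.296]
160 [8 9 9] [ 0.711 -0.153  0.295]
161 [3 3 4] [ 0.708 -0.153  0.29 ]
162 [5 6 6] [ 0.71  -0.153  0.288]
163 [5 5 5] [ 0.703 -0.155  0.28 ]
164 [8 8 7] [ 0.701 -0.155  0.276]
165 [6 6 8] [ 0.704 -0.155  0.274]
166 [7 9 7] [ 0.704 -0.155  0.271]
167 [5 4 5] [ 0.705 -0.155  0.268]
168 [3 6 6] [ 0.702 -0.156  0.263]
169 [6 6 8] [ 0.649 -0.164  0.229]
170 [1 2 3] [ 0.652 -0.164  0.227]
171 [0 0 2] [ 0.647 -0.165  0.22 ]
172 [0 0 3] [ 0.648 -0.165  0.217]
173 [0 0 2] [ 0.645 -0.166  0.211]
174 [0 0 4] [ 0.645 -0.166  0.208]
175 [0 1 4] [ 0.648 -0.166  0.206]
176 [0 0 4] [ 0.64
[... 250 characters left out ...]
21]
183 [197 195 186] [ 0.403 -0.204  0.018]
184 [ 67  86 118] [ 0.421 -0.201  0.025]
185 [206 203 189] [ 0.421 -0.202  0.02 ]
186 [202 197 188] [ 0.43  -0.201  0.021]
187 [201 198 189] [ 0.438 -0.2    0.022]
188 [131 126 115] [ 0.442 -0.2    0.02 ]
189 [115 110  98] [ 0.444 -0.2    0.016]
190 [118 114 102] [ 0.442 -0.201  0.01 ]
191 [115 113 103] [ 0.44  -0.201  0.005]
192 [130 123 104] [ 0.441 -0.201  0.001]
193 [193 161  99] [ 0.443 -0.202 -0.003]
194 [180   5  10] [ 0.528 -0.189  0.052]
195 [180  21  21] [ 0.532 -0.189  0.05 ]
196 [180  25  23] [ 0.538 -0.188  0.05 ]
197 [181  26  24] [ 0.543 -0.188  0.049]
198 [182  28  25] [ 0.549 -0.187  0.049]
199 [148  19  17] [ 0.554 -0.187  0.048]
```

View pics/s4c.png

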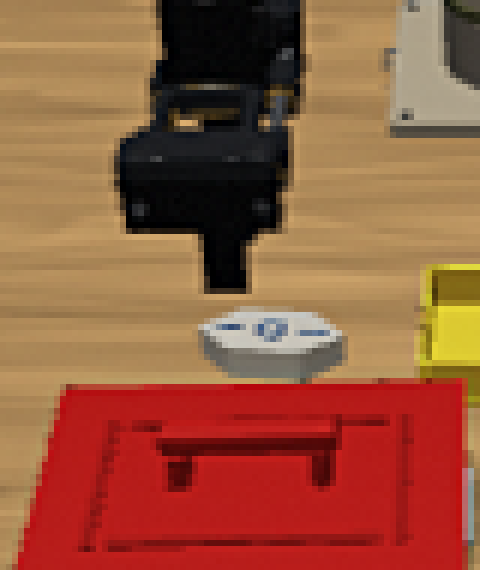

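Run:
```python
from h import *
z=np.load("scene0.npz");p=z["p"];d=z["d"]
print(proj("scene",[[.2534,.571,.1825],[.2534,.571,.2225]]))
cv2.imwrite("pics/s5c.png",cv2.resize(p[70:140,350:430],None,fx=7,fy=7,interpolation=cv2.INTER_NEAREST)[:,:,::-1])
c=imaging.get_calibration("scene");K,R,t=map(np.array,(c["camera_matrix"],c["R"],c["t"]))
for v in range(100,120,1):
    o=[]
    for u in range(366,416,6):
        Z=d[v,u];X=R.T@(np.linalg.inv(K)@[u*Z,v*Z,Z]-t);o.append(int(X[2]*1000) if p[v,u].max()<60 else -1)
    print(v,o)
```

```text
[[381.08894588 128.42684836]
 [383.20021    119.4599845 ]]
100 [306, 309, -1, -218, -180, -63, 316, 328, 331]
101 [303, 304, 305, -1, -185, -64, 315, 314, 327]
102 [298, 301, -192, 305, -1, -80, 315, 316, 323]
103 [-1, 296, -202, -233, 307, -1, 312, 316, 320]
104 [-1, 283, -206, -247, -102, 303, 310, 312, -119]
105 [-1, 280, -218, -258, -104, -102, 304, 309, -123]
106 [-1, 274, -224, -263, -109, -99, 302, 306, -132]
107 [-1, 273, -236, -263, -124, -112, 297, 301, -143]
108 [-1, 267, -321, -268, -125, -124, 285, -179, -148]
109 [-1, 264, -336, -283, -132, -126, 279, -183, -156]
110 [-1, 259, -334, -290, -139, -1, 276, -1, -1]
111 [-1, 254, -347, -299, -145, -1, -257, -1, -166]
112 [-1, 251, -346, -305, -154, -1, -1, -1, -1]
113 [-1, 245, -364, -308, -160, -270, -1, -1, -1]
114 [-1, 242, -360, -316, -162, -286, -1, -1, -1]
115 [-1, 237, -377, -330, -165, -285, -1, -1, -1]
116 [-1, 233, -1, -333, -184, -296, -1, -1, -1]
117 [-1, 229, -1, -339, -189, 242, -1, -237, -1]
118 [-1, 226, -1, -354, -202, 240, -1, -242, -1]
119 [-1, -1, -1, -350, -209, 233, -1, -1, -1]
```

View pics/s5c.png

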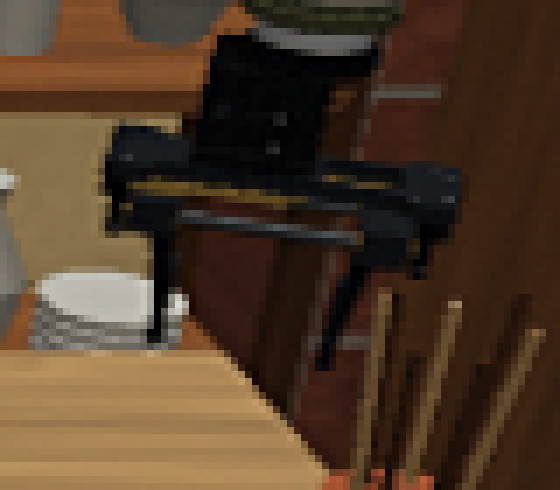

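Start picture and now agree: the real fingertips sit about 40 mm above the reported TCP (0.194 seen against 0.153). I'll treat this as a constant z offset and go down in checked steps.

```bash
sed -i 's|^def go(x,y,z,jaw=None):|ZO=40.0\ndef go(x,y,z,jaw=None):|; s|np.array(\[x,y,z\])/1000|np.array([x,y,z-ZO])/1000|' h.py
python3 - <<'E'
from h import *
go(615.5,-171.5,64,0.3)
E
```

```text
delta m [0.0007 0.0009 0.1278] roll -0.001 | ee [ 614.6 -172.2  151.8] jaw 0.24 tilt 0.03 j7 0.39 t 4.65 F [-0.4  0.1  0.2] w 0.0441
```

Request:
move_arm(series=[[0.001, 0.001, 0.04, 0], [0.001, 0.001, 0.075, 0], [0.001, 0.001, 0.095, 0], [0.001, 0.001, 0.11, 0], [0.001, 0.001, 0.12, 0], [0.001, 0.001, 0.128, 0], [0.001, 0.001, 0.128, 0]])

```text
time: 5.35
ee_pos: [0.6155, -0.1714, 0.0235]
eef_rot: [0.706, 0.709, -0.0, -0.0]
ft_force: [-0.9, 1.0, 0.4]
width: 0.0521
```

Run:
```python
from h import *
go(615.5,-171.5,64,0.3)
p,d=snap("scene")
cv2.imwrite("pics/s6c.png",cv2.resize(p[155:225,165:235],None,fx=8,fy=8,interpolation=cv2.INTER_NEAREST)[:,:,::-1])
```

```text
delta m [-0.0001  0.     -0.0005] roll -0.0013 | ee [ 615.5 -171.4   23.5] jaw 0.23 tilt 0.05 j7 0.44 t 5.35 F [-0.9  1.   0.4] w 0.0521
```

View pics/s6c.png

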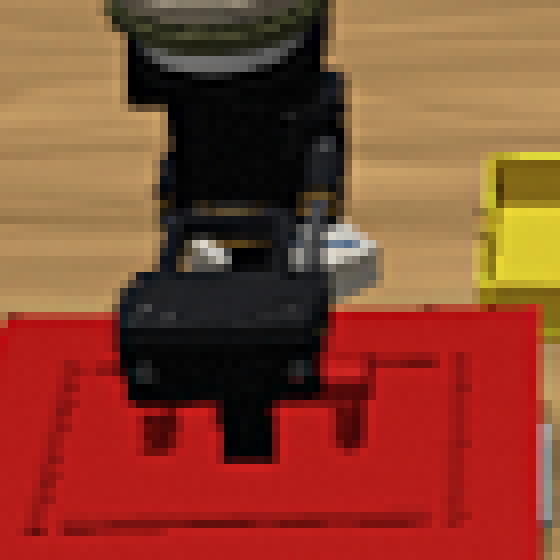

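The front finger now reaches in front of the bar, with its tip near crop (247,460) (px (196,212)), just above the plate. Now I close.

Request:
move_arm(series=[[0, 0, 0, 0], [0, 0, 0, 0], [0, 0, 0, 0], [0, 0, 0, 0], [0, 0, 0, 0], [0, 0, 0, 0], [0, 0, 0, 0], [0, 0, 0, 0]], claw=-1, newtons=50)

```text
time: 6.2
ee_pos: [0.616, -0.1715, 0.0244]
eef_rot: [0.706, 0.709, 0.0, 0.0]
ft_force: [-1.1, 0.9, 2.4]
width: 0.0193
```

Run:
```python
from h import *
go(617,156,160,1.0)
```

```text
delta m [ 0.3275  0.0024 -0.0956] roll -0.0133 | ee [ 616.  -171.5   24.4] jaw 0.24 tilt 0.03 j7 0.44 t 6.2 F [-1.1  0.9  2.4] w 0.0193
```

Request:
move_arm(series=[[0, 0, -0.02, 0], [0, 0, -0.05, 0], [0, 0, -0.085, 0], [0, 0, -0.1, 0], [0.02, 0.002, -0.1, -0.013], [0.05, 0.002, -0.1, -0.013], [0.09, 0.002, -0.1, -0.013], [0.13, 0.002, -0.1, -0.013], [0.17, 0.002, -0.1, -0.013], [0.21, 0.002, -0.1, -0.013], [0.25, 0.002, -0.1, -0.013], [0.285, 0.002, -0.1, -0.013], [0.31, 0.002, -0.1, -0.013], [0.328, 0.002, -0.1, -0.013], [0.328, 0.002, -0.1, -0.013], [0.328, 0.002, -0.1, -0.013]])

```text
time: 7.8
ee_pos: [0.616, 0.1558, 0.1234]
eef_rot: [0.701, 0.713, -0.001, -0.0]
ft_force: [-0.2, -0.7, -3.6]
width: 0.0195
```

Run:
```python
from h import *
go(617,156,35,1.0)
p,d=snap("scene","s7")
```

```text
delta m [0.0003 0.0011 0.1284] roll -0.0005 | ee [616.  155.8 123.4] jaw 0.97 tilt 0.09 j7 -0.15 t 7.8 F [-0.2 -0.7 -3.6] w 0.0195
```

View pics/s7.png

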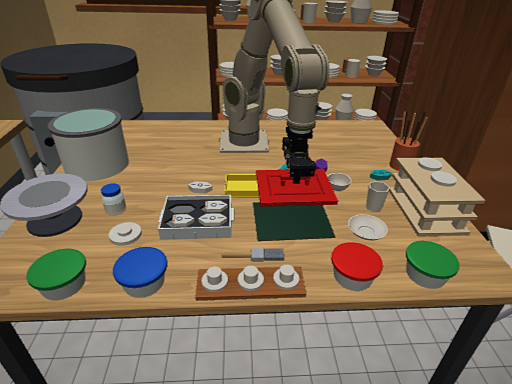

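Request:
move_arm(series=[[0, 0.001, 0.04, 0], [0, 0.001, 0.08, 0], [0, 0.001, 0.11, 0], [0, 0.001, 0.122, 0], [0, 0.001, 0.126, 0], [0, 0.001, 0.128, 0], [0, 0.001, 0.129, 0], [0, 0.001, 0.129, 0]])

```text
time: 8.65
ee_pos: [0.6184, 0.1567, -0.0034]
eef_rot: [0.701, 0.713, 0.001, 0.0]
ft_force: [-0.3, 0.1, -3.0]
width: 0.0195
```

Request:
move_arm(series=[[0, 0, 0, 0], [0, 0, 0, 0], [0, 0, 0, 0], [0, 0, 0, 0], [0, 0, 0, 0]], claw=0.2)

```text
time: 9.15
ee_pos: [0.6176, 0.1566, -0.0046]
eef_rot: [0.701, 0.713, 0.0, 0.0]
ft_force: [-0.3, -0.5, -1.0]
width: 0.0488
```

Request:
move_arm(series=[[0, 0, -0.03, 0], [0, 0, -0.08, 0], [0, 0, -0.13, 0], [0, 0, -0.15, 0], [0, 0, -0.15, 0]])

```text
time: 9.65
ee_pos: [0.6196, 0.1569, 0.1493]
eef_rot: [0.701, 0.713, 0.003, 0.001]
ft_force: [0.1, 0.3, 0.2]
width: 0.0523
```

Run:
```python
from h import *
go(617,156,35,1.0)
p,d=snap("scene","s8");p,d=snap("top","t8");np.savez("top8.npz",p=p,d=d)
hsv=cv2.cvtColor(p,cv2.COLOR_RGB2HSV);H,S,V=cv2.split(hsv)
pr(comps("top",((H<6)|(H>174))&(S>150)&(V>90),.019,400))
cv2.imwrite("pics/crop8.png",cv2.resize(p[125:245,200:370],None,fx=4.5,fy=4.5,interpolation=cv2.INTER_CUBIC)[...,::-1])
```

```text
delta m [-0.0013 -0.0035  0.1543] roll -0.0006 | ee [619.6 156.9 149.3] jaw 0.96 tilt 0.37 j7 -0.15 t 9.65 F [0.1 0.3 0.2] w 0.0523
px [180.9  87.5] area 1303 ctr mm [902.5 307.1] size [138.8 140.2] ang 89.0
px [250.4 165.6] area 1265 ctr mm [618.9  73.3] size [197.3  83.3] ang 3.5
```

View pics/crop8.png

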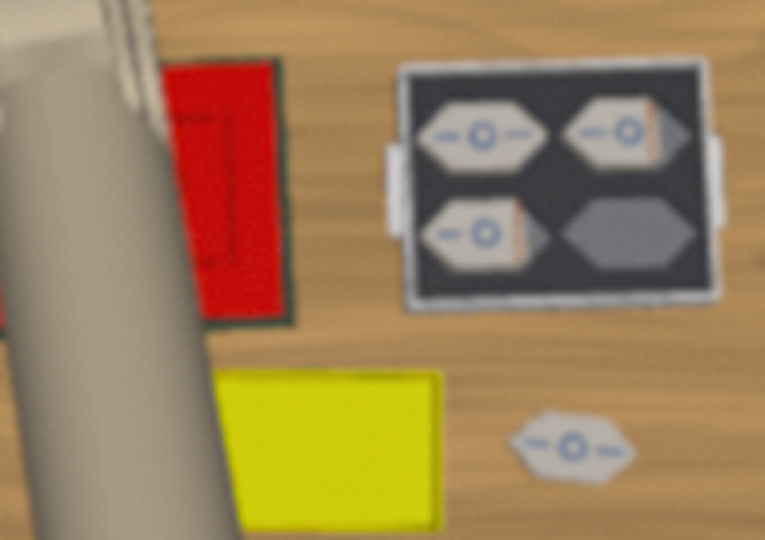

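View pics/s8.png

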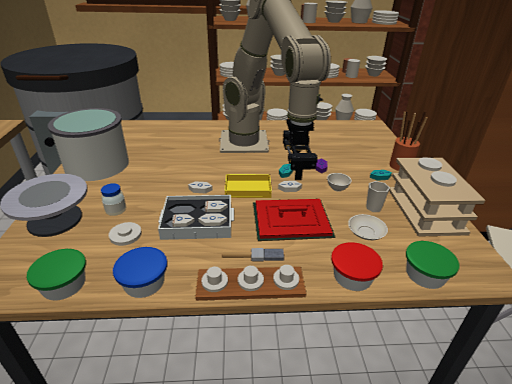

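```bash
cat > meas.py <<'E'
from h import *
def rings(p,n,box,z):
    x0,y0,x1,y1=box;f=6
    s=cv2.resize(p[y0:y1,x0:x1],None,fx=f,fy=f,interpolation=cv2.INTER_CUBIC).astype(int)
    m=((s[...,2]-s[...,0])>18)
    m=m.astype(np.uint8)
    k,l,st,ce=cv2.connectedComponentsWithStats(m)
    for i in range(1,k):
        if st[i,4]<60: continue
        w,h=st[i,2:4]
        # centre by bounding box
        c=np.array([st[i,0]+w/2,st[i,1]+h/2])/f-.5+[x0,y0]+.5/f
        print(("RING" if w<1.6*h else "dash"),"px",np.round(c,1),"wh",w,h,"world mm",np.round(ray(n,[c],z)[0]*1000,1))
def white(p,n,box,z):
    x0,y0,x1,y1=box
    m=np.zeros(p.shape[:2],bool);q=p.astype(int)
    m[y0:y1,x0:x1]=((q.max(2)-q.min(2)<40)&(q.min(2)>140))[y0:y1,x0:x1]
    m=cv2.morphologyEx(m.astype(np.uint8),cv2.MORPH_CLOSE,np.ones((3,3)))
    pr(comps(n,m>0,z,120))
E
python3 - <<'E'
from meas import *
z=np.load("top8.npz");p=z["p"]
print("carrier");rings(p,"top",(292,142,356,190),.042)
print("bench");rings(p,"top",(308,212,346,236),.022);white(p,"top",(308,212,346,236),.022)
hsv=cv2.cvtColor(p,cv2.COLOR_RGB2HSV);H,S,V=cv2.split(hsv)
# insert dark region + rim
sub=np.zeros(S.shape,np.uint8);sub[132:200,284:364]=1
m=((V<90)&(sub>0));pr(comps("top",m,.030,200))
m=((H<28)&(H>8)&(S>70));m=(~m)&(sub>0);pr(comps("top",cv2.morphologyEx(m.astype(np.uint8),cv2.MORPH_OPEN,np.ones((5,5)))>0,.046,500))
# empty pocket floor
m=(V>95)&(V<140)&(S<60)&(sub>0);pr(comps("top",m,.020,60))
p,d=snap("scene");np.savez("scene8.npz",p=p,d=d)
rings(p,"scene",(165,200,228,236),.042)
cv2.imwrite("pics/s8c.png",cv2.resize(p[180:245,150:240],None,fx=8,fy=8,interpolation=cv2.INTER_CUBIC)[...,::-1])
E
```

```text
carrier
RING px [337.8 153.3] wh 12 21 world mm [ 655.3 -222.3   42. ]
RING px [340.1 154.8] wh 24 22 world mm [ 650.3 -229.9   42. ]
RING px [306.7 155.8] wh 31 21 world mm [ 648.7 -117.5   42. ]
RING px [307.6 176.4] wh 32 32 world mm [ 578.9 -118.2   42. ]
bench
RING px [326.5 223.8] wh 29 31 world mm [ 420.9 -178.2   22. ]
RING px [328.7 224.6] wh 11 18 world mm [ 418.2 -185.3   22. ]
px [327. 224.] area 295 ctr mm [ 420.3 -179.9] size [86.7 46.6] ang 88.8
px [325. 165.] area 1619 ctr mm [ 618.6 -175.4] size [166.1 216.6] ang 0.5
px [323.1 165.6] area 4013 ctr mm [ 614.7 -169.7] size [188.7 252.5] ang 0.5
px [309.9 174.6] area 287 ctr mm [ 607.1 -176.2] size [229.8 151.2] ang 88.9
px [341.7 154.7] area 96 ctr mm [ 655.6 -228.6] size [72.1 68.5] ang 43.8
px [339.2 176.2] area 332 ctr mm [ 580.  -228.8] size [91.7 51.4] ang 88.9
RING px [213.3 204.5] wh 37 25 world mm [ 580.5 -117.6   42. ]
dash px [221.2 204. ] wh 33 7 world mm [578.2 -90.2  42. ]
RING px [212.3 217.6] wh 37 26 world mm [ 653.8 -117.2   42. ]
RING px [178.9 218.3] wh 38 27 world mm [ 654.7 -227.5   42. ]
dash px [220.6 217.1] wh 38 8 world mm [651.9 -89.9  42. ]
dash px [204.2 217.8] wh 33 10 world mm [ 653.9 -144.3   42. ]
dash px [187.3 218.1] wh 37 8 world mm [ 654.1 -199.9   42. ]
```

View pics/s8c.png

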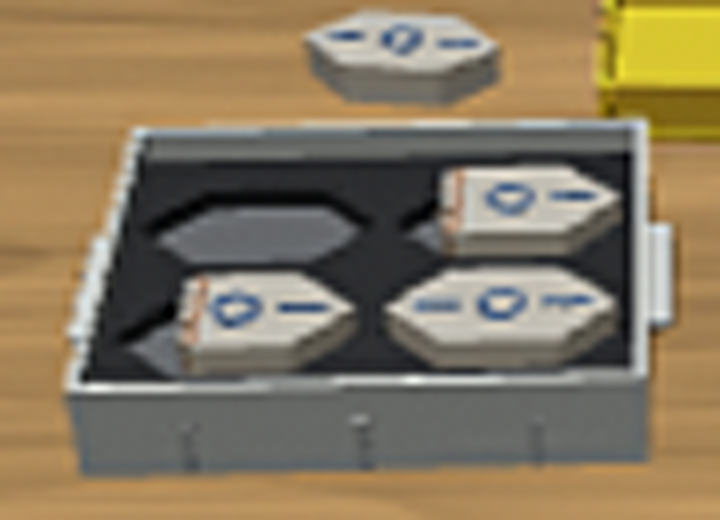

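Carrier (top): the sound tile is at px (307,156), and damaged tiles with brown breaks are at (340,155) and (308,176). The pocket at (340,177) is empty. From the scene crop the back one (ring to break longer) is the chipped tile and the front one the broken tile. The lid lies on the mat. First the chipped tile.

Run:
```python
from h import *
go(580,-117.5,80,0.4)
```

```text
delta m [-0.2733 -0.0413  0.1042] roll 0.0102 | ee [616.8 156.5 144.1] jaw 0.98 tilt 0.09 j7 -0.15 t 9.8 F [ 0.5 -0.2 -0.4] w 0.0523
```

Request:
move_arm(series=[[-0.04, -0.01, 0, 0.01], [-0.09, -0.02, 0, 0.01], [-0.14, -0.03, 0, 0.01], [-0.19, -0.041, 0.02, 0.01], [-0.235, -0.041, 0.05, 0.01], [-0.262, -0.041, 0.08, 0.01], [-0.273, -0.041, 0.104, 0.01], [-0.273, -0.041, 0.104, 0.01], [-0.273, -0.041, 0.104, 0.01], [-0.273, -0.041, 0.104, 0.01]], claw=0.38)

```text
time: 10.8
ee_pos: [0.582, -0.1156, 0.0421]
eef_rot: [0.704, 0.71, 0.001, 0.0]
ft_force: [-0.2, 1.0, 0.3]
width: 0.0604
```

Run:
```python
from meas import *
go(580,-117.5,38,0.4)
p,d=snap("scene")
cv2.imwrite("pics/s9c.png",cv2.resize(p[150:245,150:250],None,fx=6,fy=6,interpolation=cv2.INTER_CUBIC)[...,::-1])
```

```text
delta m [-0.0019 -0.002   0.0441] roll 0.0018 | ee [ 582.  -115.6   42.1] jaw 0.51 tilt 0.07 j7 0.34 t 10.8 F [-0.2  1.   0.3] w 0.0604
```

View pics/s9c.png

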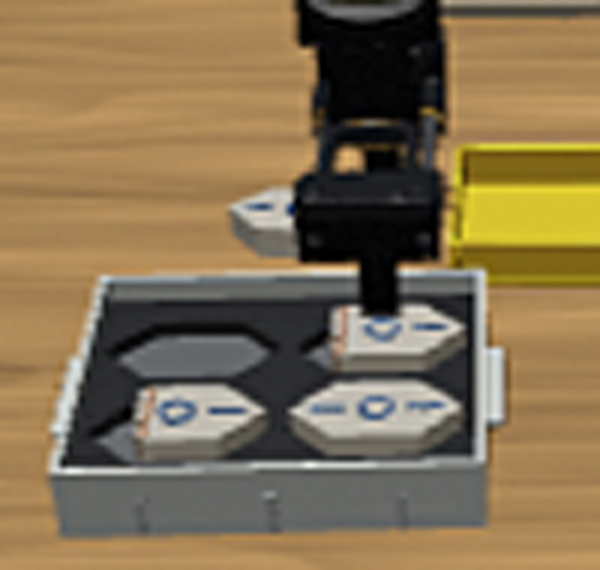

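Request:
move_arm(series=[[-0.002, -0.002, 0.015, 0.002], [-0.002, -0.002, 0.03, 0.002], [-0.002, -0.002, 0.04, 0.002], [-0.002, -0.002, 0.044, 0.002], [-0.002, -0.002, 0.046, 0.002], [-0.002, -0.002, 0.046, 0.002], [-0.002, -0.002, 0.046, 0.002]])

```text
time: 11.55
ee_pos: [0.5795, -0.1192, -0.0044]
eef_rot: [0.705, 0.709, 0.0, 0.0]
ft_force: [0.2, 0.6, 0.5]
width: 0.0602
```

Run:
```python
from meas import *
go(580,-117.5,33,0.4)
p,d=snap("scene")
cv2.imwrite("pics/s10c.png",cv2.resize(p[150:245,150:250],None,fx=6,fy=6,interpolation=cv2.INTER_CUBIC)[...,::-1])
```

```text
delta m [0.0017 0.0005 0.0026] roll -0.002 | ee [ 579.5 -119.2   -4.4] jaw 0.28 tilt 0.04 j7 0.37 t 11.55 F [0.2 0.6 0.5] w 0.0602
```

View pics/s10c.png

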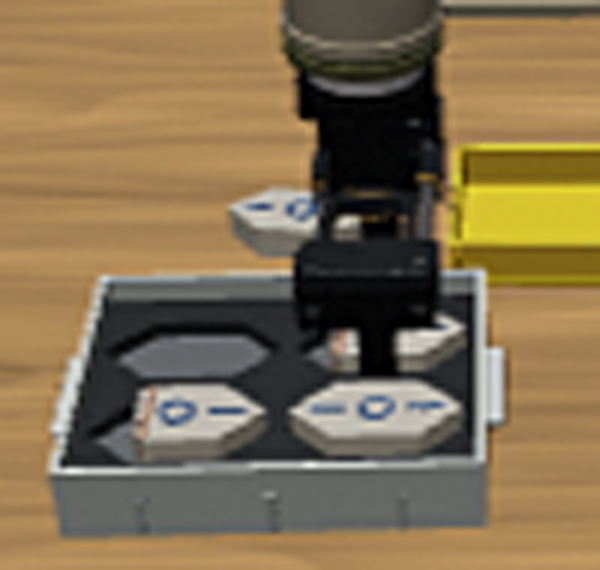

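Request:
move_arm(series=[[0.001, 0.0005, 0.001, -0.002], [0.001, 0.0005, 0.002, -0.002], [0.001, 0.0005, 0.003, -0.002], [0.001, 0.0005, 0.003, -0.002]])

```text
time: 12.0
ee_pos: [0.5795, -0.1181, -0.0079]
eef_rot: [0.705, 0.71, -0.0, -0.0]
ft_force: [-0.1, 0.6, 0.6]
width: 0.0601
```

Request:
move_arm(series=[[0, 0, 0, 0], [0, 0, 0, 0], [0, 0, 0, 0], [0, 0, 0, 0], [0, 0, 0, 0], [0, 0, 0, 0]], claw=-1, newtons=30)

```text
time: 12.6
ee_pos: [0.5796, -0.1182, -0.0078]
eef_rot: [0.705, 0.71, 0.0, -0.0]
ft_force: [-0.5, -0.1, 0.1]
width: 0.0477
```

Run:
```python
from meas import *
go(422,37.7,120,0.4)
```

```text
delta m [ 0.157  -0.1565 -0.0878] roll -0.0001 | ee [ 579.6 -118.2   -7.8] jaw 0.39 tilt 0.0 j7 0.37 t 12.6 F [-0.5 -0.1  0.1] w 0.0477
```

Request:
move_arm(series=[[0, 0, -0.015, 0], [0, 0, -0.04, 0], [0, 0, -0.07, 0], [0, 0, -0.088, 0], [0.02, -0.02, -0.088, 0], [0.045, -0.045, -0.088, 0], [0.075, -0.075, -0.088, 0], [0.105, -0.105, -0.088, 0], [0.13, -0.13, -0.088, 0], [0.15, -0.15, -0.088, 0], [0.157, -0.156, -0.088, 0], [0.157, -0.156, -0.088, 0], [0.157, -0.156, -0.088, 0]])

```text
time: 13.9
ee_pos: [0.4235, 0.0371, 0.0808]
eef_rot: [0.705, 0.709, 0.001, 0.0]
ft_force: [0.1, -1.1, -0.6]
width: 0.0476
```

Run:
```python
from meas import *
go(422,37.7,20,0.4)
p,d=snap("scene")
cv2.imwrite("pics/s11c.png",cv2.resize(p[110:245,150:320],None,fx=4,fy=4,interpolation=cv2.INTER_CUBIC)[...,::-1])
```

```text
delta m [ 0.0006 -0.0016  0.1008] roll -0.0008 | ee [423.5  37.1  80.8] jaw 0.36 tilt 0.07 j7 -0.21 t 13.9 F [ 0.1 -1.1 -0.6] w 0.0476
```

View pics/s11c.png

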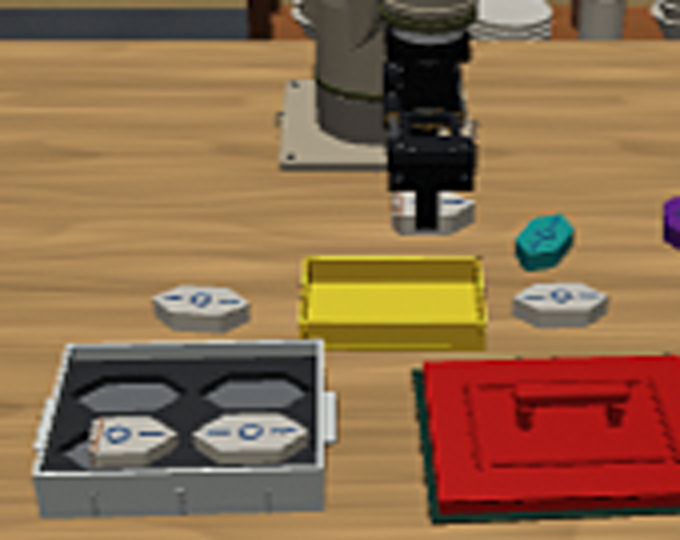

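Request:
move_arm(series=[[0, -0.001, 0.03, 0], [0, -0.001, 0.06, 0], [0, -0.001, 0.085, 0], [0, -0.001, 0.095, 0], [0, -0.001, 0.1, 0], [0, -0.001, 0.103, 0], [0, -0.001, 0.103, 0], [0, -0.001, 0.103, 0]])

```text
time: 14.75
ee_pos: [0.4222, 0.0379, -0.022]
eef_rot: [0.705, 0.71, 0.001, 0.0]
ft_force: [-0.2, -0.3, -0.3]
width: 0.0475
```

Request:
move_arm(series=[[0, 0, 0, 0], [0, 0, 0, 0], [0, 0, 0, 0]], claw=0.38)

```text
time: 15.05
ee_pos: [0.4218, 0.0379, -0.0225]
eef_rot: [0.705, 0.71, 0.0, 0.0]
ft_force: [-0.5, -0.0, -0.4]
width: 0.0584
```

Request:
move_arm(series=[[0, 0, -0.03, 0], [0, 0, -0.07, 0], [0, 0, -0.11, 0], [0, 0, -0.14, 0], [0, 0, -0.14, 0]])

```text
time: 15.55
ee_pos: [0.4241, 0.0385, 0.1212]
eef_rot: [0.705, 0.709, 0.003, 0.001]
ft_force: [1.7, -0.5, -0.6]
width: 0.0603
```

Run:
```python
from meas import *
go(654,-227.5,125,0.4)
p,d=snap("scene")
cv2.imwrite("pics/s12c.png",cv2.resize(p[110:245,150:320],None,fx=4,fy=4,interpolation=cv2.INTER_CUBIC)[...,::-1])
```

```text
delta m [-0.2676  0.2279  0.0368] roll -0.0002 | ee [424.1  38.5 121.2] jaw 0.39 tilt 0.41 j7 -0.24 t 15.55 F [ 1.7 -0.5 -0.6] w 0.0603
```

View pics/s12c.png

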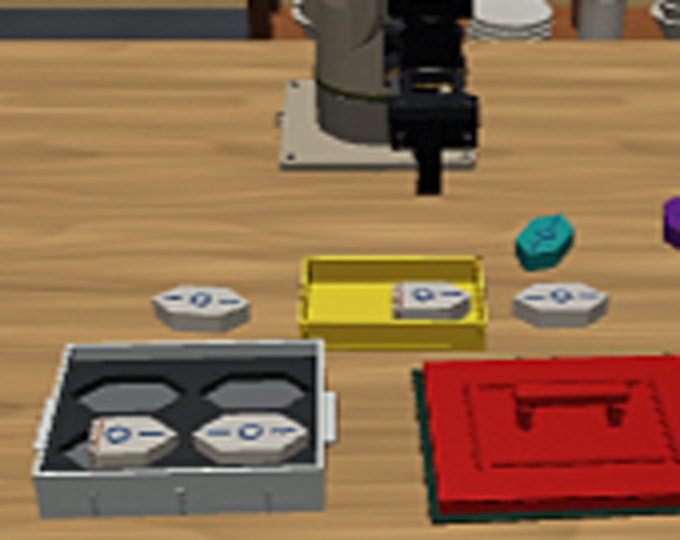

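The chipped tile lies flat in the right end of the tray (crop (430,300)). Next the broken tile at the front left of the carrier.

Request:
move_arm(series=[[-0.03, 0.025, 0, 0], [-0.065, 0.055, 0, 0], [-0.1, 0.085, 0, 0], [-0.14, 0.119, 0, 0], [-0.18, 0.153, 0, 0], [-0.215, 0.183, 0.01, 0], [-0.245, 0.208, 0.03, 0], [-0.263, 0.223, 0.055, 0], [-0.267, 0.226, 0.075, 0], [-0.267, 0.226, 0.085, 0], [-0.267, 0.226, 0.085, 0], [-0.267, 0.226, 0.085, 0]])

```text
time: 16.8
ee_pos: [0.6496, -0.2264, 0.033]
eef_rot: [0.704, 0.71, 0.0, 0.0]
ft_force: [0.4, 0.9, 0.9]
width: 0.06
```

Run:
```python
from meas import *
go(654,-227.5,32,0.4)
p,d=snap("scene")
cv2.imwrite("pics/s13c.png",cv2.resize(p[150:245,150:250],None,fx=6,fy=6,interpolation=cv2.INTER_CUBIC)[...,::-1])
```

```text
delta m [-0.0012  0.0044  0.041 ] roll 0.0012 | ee [ 649.6 -226.4   33. ] jaw 0.47 tilt 0.05 j7 0.56 t 16.8 F [0.4 0.9 0.9] w 0.06
```

View pics/s13c.png

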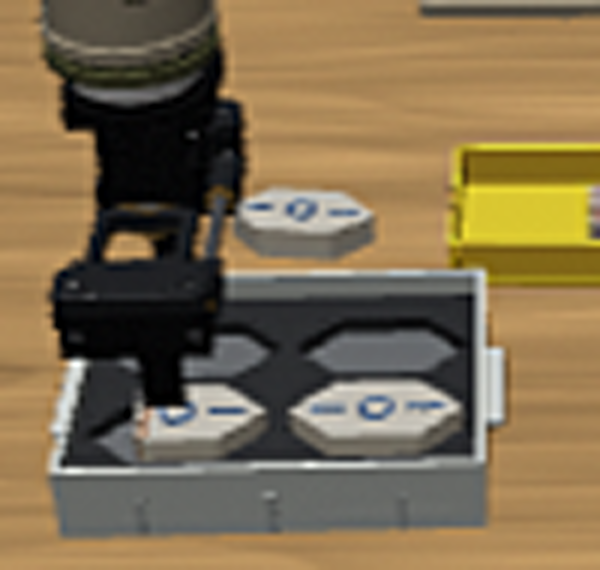

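Request:
move_arm(series=[[0, 0.0044, 0.012, 0.001], [0.001, 0.0044, 0.025, 0.001], [0.001, 0.0044, 0.034, 0.001], [0.001, 0.0044, 0.038, 0.001], [0.001, 0.0044, 0.041, 0.001], [0.001, 0.0044, 0.041, 0.001], [0.001, 0.0044, 0.041, 0.001]])

```text
time: 17.55
ee_pos: [0.6539, -0.2269, -0.0086]
eef_rot: [0.705, 0.709, 0.0, 0.0]
ft_force: [-0.4, 0.3, 0.6]
width: 0.0602
```

Run:
```python
from meas import *
go(654,-226,32,0.4)
```

```text
delta m [ 0.0009  0.0001 -0.0006] roll -0.0011 | ee [ 653.9 -226.9   -8.6] jaw 0.34 tilt 0.03 j7 0.57 t 17.55 F [-0.4  0.3  0.6] w 0.0602
```

Request:
move_arm(series=[[0, 0, 0, 0], [0, 0, 0, 0], [0, 0, 0, 0], [0, 0, 0, 0], [0, 0, 0, 0], [0, 0, 0, 0]], claw=-1, newtons=30)

```text
time: 18.15
ee_pos: [0.6539, -0.2267, -0.0087]
eef_rot: [0.705, 0.709, 0.0, 0.0]
ft_force: [-0.4, -0.1, 1.4]
width: 0.0477
```

Run:
```python
from meas import *
go(422,-47.5,120,0.4)
```

```text
delta m [ 0.1806 -0.2308 -0.0888] roll -0.0011 | ee [ 653.9 -226.7   -8.7] jaw 0.34 tilt 0.02 j7 0.57 t 18.15 F [-0.4 -0.1  1.4] w 0.0477
```

Request:
move_arm(series=[[0, 0, -0.015, 0], [0, 0, -0.04, 0], [0, 0, -0.07, 0], [0, 0, -0.088, 0], [0.02, -0.025, -0.09, 0], [0.045, -0.057, -0.09, 0], [0.075, -0.095, -0.09, 0], [0.105, -0.134, -0.09, 0], [0.135, -0.172, -0.09, 0], [0.16, -0.205, -0.09, 0], [0.175, -0.223, -0.09, 0], [0.181, -0.231, -0.09, 0], [0.181, -0.231, -0.09, 0], [0.181, -0.231, -0.09, 0]])

```text
time: 19.55
ee_pos: [0.4223, -0.0473, 0.0818]
eef_rot: [0.705, 0.709, 0.001, 0.0]
ft_force: [0.1, 0.1, -0.4]
width: 0.0475
```

Run:
```python
from meas import *
go(422,-46.5,17.5,0)
p,d=snap("scene")
cv2.imwrite("pics/s14c.png",cv2.resize(p[110:245,150:320],None,fx=4,fy=4,interpolation=cv2.INTER_CUBIC)[...,::-1])
```

```text
delta m [ 0.0007 -0.0004  0.1043] roll 0.0057 | ee [422.3 -47.3  81.8] jaw 0.33 tilt 0.08 j7 -0.03 t 19.55 F [ 0.1  0.1 -0.4] w 0.0475
```

View pics/s14c.png

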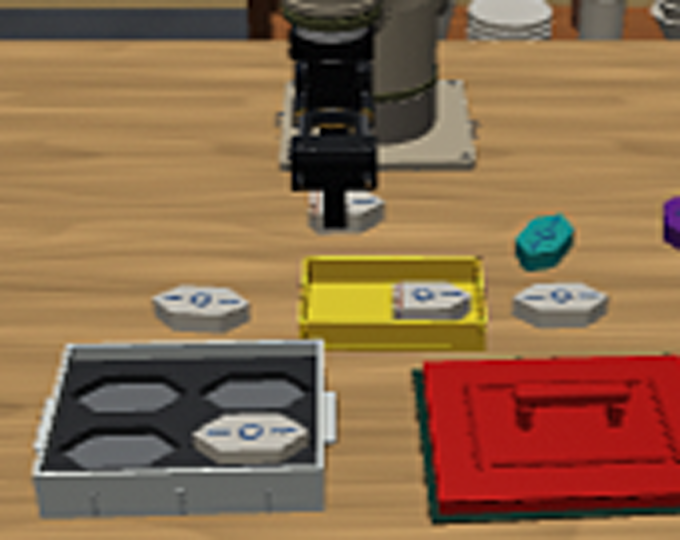

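Request:
move_arm(series=[[0, 0, 0.03, 0], [0, 0, 0.06, 0], [0, 0, 0.085, 0], [0, 0, 0.095, 0], [0, 0, 0.1, 0], [0, 0, 0.103, 0], [0, 0, 0.104, 0], [0, 0, 0.104, 0]])

```text
time: 20.4
ee_pos: [0.4223, -0.0469, -0.0222]
eef_rot: [0.705, 0.709, 0.001, 0.0]
ft_force: [-0.1, 0.9, -1.9]
width: 0.0475
```

Request:
move_arm(series=[[0, 0, 0, 0], [0, 0, 0, 0], [0, 0, 0, 0]], claw=0.38)

```text
time: 20.7
ee_pos: [0.422, -0.0468, -0.0225]
eef_rot: [0.705, 0.709, 0.0, 0.0]
ft_force: [-0.6, 0.6, -0.1]
width: 0.0583
```

Request:
move_arm(series=[[0, 0, -0.03, 0], [0, 0, -0.07, 0], [0, 0, -0.11, 0], [0, 0, -0.14, 0], [0, 0, -0.14, 0]])

```text
time: 21.2
ee_pos: [0.4242, -0.0467, 0.1209]
eef_rot: [0.705, 0.709, 0.003, 0.001]
ft_force: [-0.1, -0.2, -1.3]
width: 0.0598
```

Run:
```python
from meas import *
go(420.5,-179.5,120,0.4)
p,d=snap("scene","s15");np.savez("scene15.npz",p=p,d=d)
cv2.imwrite("pics/s15c.png",cv2.resize(p[110:245,150:320],None,fx=4,fy=4,interpolation=cv2.INTER_CUBIC)[...,::-1])
rings(p,"scene",(186,180,216,196),.022)
rings(p,"scene",(275,180,305,196),.022)
p,d=snap("top","t15");
rings(p,"top",(308,212,346,236),.022)
rings(p,"top",(205,212,237,238),.022);white(p,"top",(205,212,237,238),.022)
cv2.imwrite("pics/t15c.png",cv2.resize(p[200:245,200:350],None,fx=5,fy=5,interpolation=cv2.INTER_CUBIC)[...,::-1])
```

```text
delta m [-0.1329 -0.0048  0.0406] roll -0.0011 | ee [424.2 -46.7 120.9] jaw 0.34 tilt 0.4 j7 -0.07 t 21.2 F [-0.1 -0.2 -1.3] w 0.0598
RING px [199.8 184.4] wh 31 24 world mm [ 420.2 -179.1   22. ]
dash px [192.9 184.1] wh 24 8 world mm [ 417.3 -206.2   22. ]
dash px [206.8 185. ] wh 29 7 world mm [ 425.  -151.6   22. ]
RING px [289.8 183.6] wh 31 22 world mm [421.7 175.7  22. ]
dash px [296.8 183.4] wh 25 8 world mm [421.1 203.9  22. ]
dash px [283.  184.1] wh 27 6 world mm [424.7 148.   22. ]
RING px [220.5 226. ] wh 35 33 world mm [420.8 174.9  22. ]
px [220.4 225.7] area 295 ctr mm [420.9 176.5] size [86.4 46.4] ang 88.8
```

View pics/s15c.png

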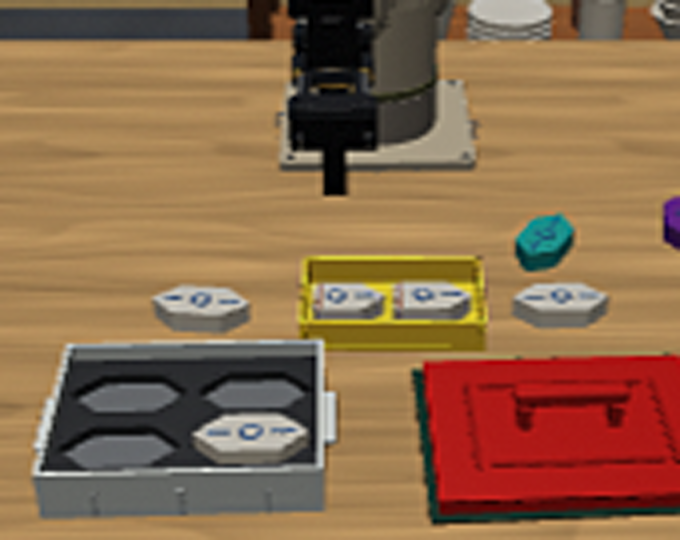

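View pics/t15c.png

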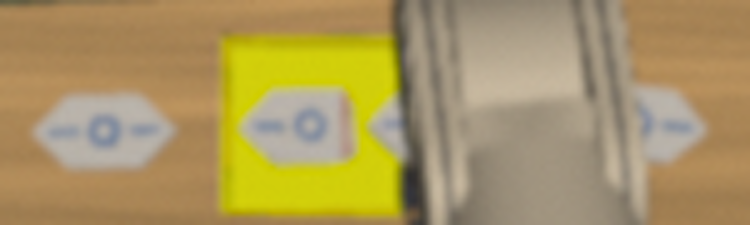

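Both damaged tiles lie flat in the tray (crop (335,297) and (425,297)). Sound bench tiles: right at (420.5,-179), turned about 8°, and left at (421,175.5), nearly straight. I take the right one first.

Run:
```python
from meas import *
go(420.5,-179,50,-8.3)
```

```text
delta m [-0.1324 -0.0024  0.1072] roll 0.1512 | ee [422.  -46.7 117.4] jaw 0.36 tilt 0.1 j7 -0.07 t 21.3 F [ 0.3 -0.7 -0.9] w 0.06
```

Request:
move_arm(series=[[-0.03, 0, 0, 0.05], [-0.07, -0.002, 0, 0.1], [-0.105, -0.002, 0.02, 0.151], [-0.125, -0.002, 0.05, 0.151], [-0.132, -0.002, 0.08, 0.151], [-0.132, -0.002, 0.1, 0.151], [-0.132, -0.002, 0.107, 0.151], [-0.132, -0.002, 0.107, 0.151], [-0.132, -0.002, 0.107, 0.151]], claw=0.6)

```text
time: 22.2
ee_pos: [0.4206, -0.179, 0.0106]
eef_rot: [0.756, 0.654, -0.0, 0.0]
ft_force: [-0.3, 0.2, -0.1]
width: 0.0696
```

Run:
```python
from meas import *
go(420.5,-179,12.5,-8.3)
p,d=snap("scene")
cv2.imwrite("pics/s16c.png",cv2.resize(p[130:230,150:250],None,fx=6,fy=6,interpolation=cv2.INTER_CUBIC)[...,::-1])
```

```text
delta m [ 0.     -0.0001  0.0381] roll -0.0 | ee [ 420.6 -179.    10.6] jaw -8.3 tilt 0.01 j7 0.36 t 22.2 F [-0.3  0.2 -0.1] w 0.0696
```

View pics/s16c.png

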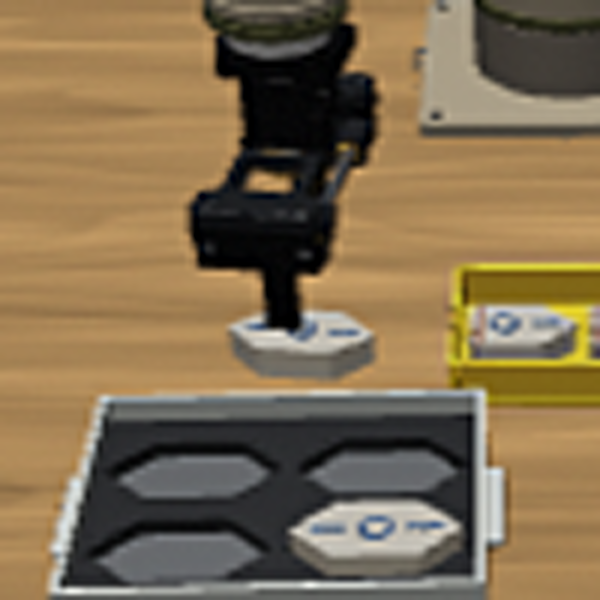

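Request:
move_arm(series=[[0, 0, 0.015, 0], [0, 0, 0.028, 0], [0, 0, 0.035, 0], [0, 0, 0.038, 0], [0, 0, 0.038, 0], [0, 0, 0.038, 0]])

```text
time: 22.85
ee_pos: [0.421, -0.1791, -0.0272]
eef_rot: [0.756, 0.654, 0.0, 0.0]
ft_force: [0.8, 0.3, -0.1]
width: 0.0696
```

Request:
move_arm(series=[[0, 0, 0, 0], [0, 0, 0, 0], [0, 0, 0, 0], [0, 0, 0, 0], [0, 0, 0, 0], [0, 0, 0, 0]], claw=-1, newtons=30)

```text
time: 23.45
ee_pos: [0.4206, -0.179, -0.0277]
eef_rot: [0.756, 0.654, 0.0, -0.0]
ft_force: [-0.3, 0.8, 2.2]
width: 0.0473
```

Request:
move_arm(series=[[0, 0, -0.015, 0], [0, 0, -0.045, 0], [0, 0, -0.08, 0], [0, 0, -0.1, 0], [0, 0, -0.1, 0]])

```text
time: 23.95
ee_pos: [0.4221, -0.1792, 0.0742]
eef_rot: [0.756, 0.654, 0.002, 0.001]
ft_force: [-0.8, 0.3, -2.2]
width: 0.0477
```

Run:
```python
from meas import *
go(579.9,-228.1,112.5,0.4)
```

```text
delta m [-0.0256  0.1632  0.0024] roll -0.1518 | ee [ 422.1 -179.2   74.2] jaw -8.3 tilt 0.25 j7 0.23 t 23.95 F [-0.8  0.3 -2.2] w 0.0477
```

Request:
move_arm(series=[[-0.004, 0.03, 0, -0.04], [-0.01, 0.065, 0, -0.09], [-0.016, 0.1, 0, -0.14], [-0.021, 0.13, 0.005, -0.152], [-0.024, 0.15, 0.015, -0.152], [-0.026, 0.163, 0.025, -0.152], [-0.026, 0.163, 0.035, -0.152], [-0.026, 0.163, 0.035, -0.152], [-0.026, 0.163, 0.035, -0.152]])

```text
time: 24.85
ee_pos: [0.5769, -0.2282, 0.0366]
eef_rot: [0.705, 0.709, -0.0, -0.001]
ft_force: [-0.5, 0.6, -1.2]
width: 0.0477
```

Run:
```python
from meas import *
go(579.9,-228.1,44,0.4)
p,d=snap("scene")
cv2.imwrite("pics/s17c.png",cv2.resize(p[150:245,150:250],None,fx=6,fy=6,interpolation=cv2.INTER_CUBIC)[...,::-1])
rings(p,"scene",(160,180,205,215),.085)
# nominal top height
```

```text
delta m [0.0001 0.0031 0.0326] roll -0.0005 | ee [ 576.9 -228.2   36.6] jaw 0.37 tilt 0.08 j7 0.66 t 24.85 F [-0.5  0.6 -1.2] w 0.0477
dash px [188.9 194.1] wh 26 8 world mm [ 576.3 -199.3   85. ]
```

View pics/s17c.png

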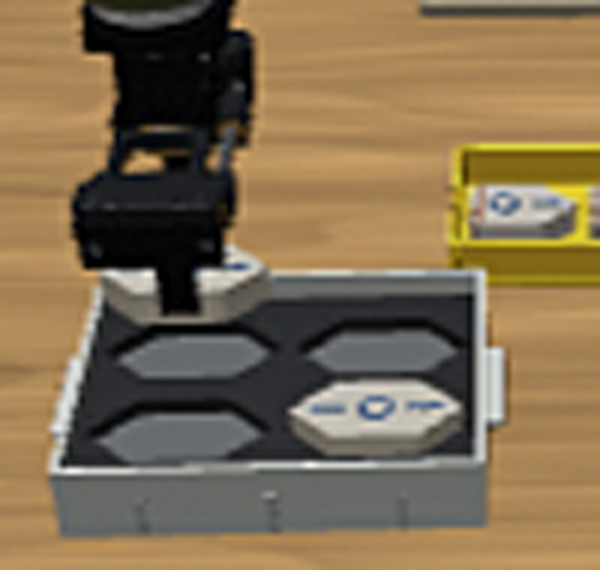

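Request:
move_arm(series=[[0, 0.003, 0.01, 0], [0, 0.003, 0.02, 0], [0, 0.003, 0.028, 0], [0, 0.003, 0.03, 0], [0, 0.003, 0.03, 0], [0, 0.003, 0.03, 0]])

```text
time: 25.5
ee_pos: [0.5811, -0.2285, 0.0075]
eef_rot: [0.705, 0.71, 0.0, 0.0]
ft_force: [-0.1, -0.1, -0.7]
width: 0.0476
```

Run:
```python
from meas import *
go(579.9,-228.1,33,0.4)
p,d=snap("scene")
cv2.imwrite("pics/s18c.png",cv2.resize(p[150:245,150:250],None,fx=6,fy=6,interpolation=cv2.INTER_CUBIC)[...,::-1])
```

```text
delta m [ 0.0004 -0.0012  0.0145] roll -0.0001 | ee [ 581.1 -228.5    7.5] jaw 0.39 tilt 0.02 j7 0.68 t 25.5 F [-0.1 -0.1 -0.7] w 0.0476
```

View pics/s18c.png

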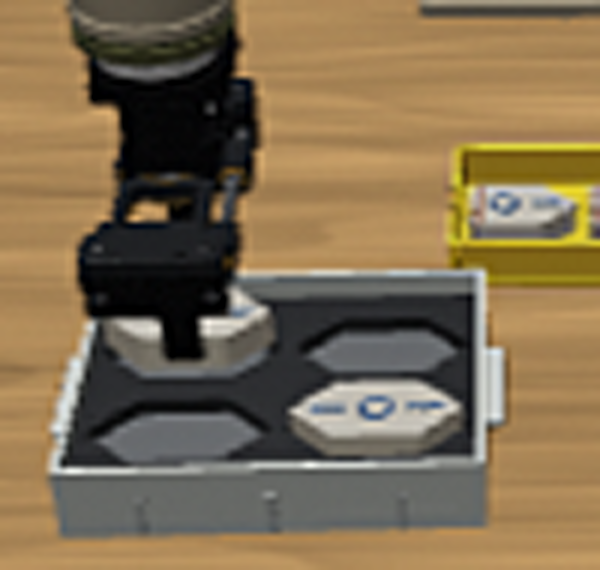

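Well aligned above the pocket. I lower it in.

Request:
move_arm(series=[[0, -0.001, 0.004, 0], [0, -0.001, 0.008, 0], [0, -0.001, 0.011, 0], [0, -0.001, 0.013, 0], [0, -0.001, 0.0145, 0], [0, -0.001, 0.0145, 0]])

```text
time: 26.15
ee_pos: [0.58, -0.2283, -0.0074]
eef_rot: [0.705, 0.71, -0.0, -0.0]
ft_force: [-0.6, -0.4, -1.2]
width: 0.0475
```

Run:
```python
from meas import *
go(579.9,-228.1,33,0.4)
p,d=snap("scene")
cv2.imwrite("pics/s19c.png",cv2.resize(p[150:245,150:250],None,fx=6,fy=6,interpolation=cv2.INTER_CUBIC)[...,::-1])
```

```text
delta m [ 0.0002 -0.0001 -0.0004] roll 0.0 | ee [ 580.  -228.3   -7.4] jaw 0.4 tilt 0.0 j7 0.69 t 26.15 F [-0.6 -0.4 -1.2] w 0.0475
```

View pics/s19c.png

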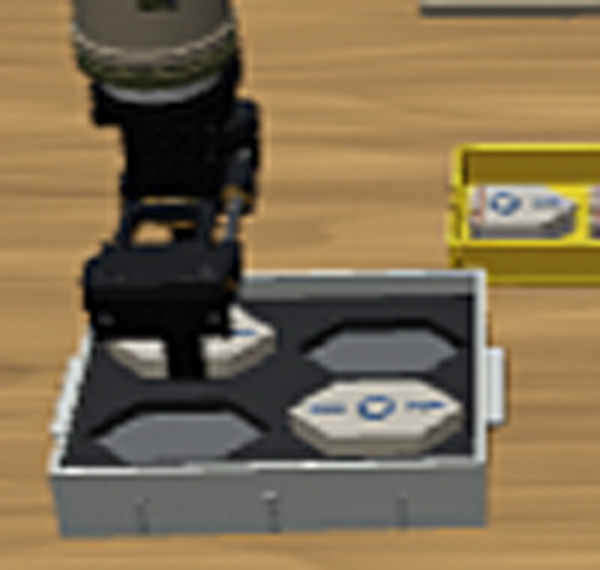

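It is in the pocket with no contact force. I release (to 60 mm only) and rise.

Request:
move_arm(series=[[0, 0, 0, 0], [0, 0, 0, 0], [0, 0, 0, 0], [0, 0, -0.02, 0], [0, 0, -0.05, 0], [0, 0, -0.09, 0], [0, 0, -0.13, 0], [0, 0, -0.15, 0]], claw=0.38)

```text
time: 27.0
ee_pos: [0.5811, -0.2292, 0.1464]
eef_rot: [0.705, 0.709, 0.001, 0.002]
ft_force: [0.6, -0.3, -0.4]
width: 0.0602
```

Run:
```python
from meas import *
go(421.5,175.5,130,1.5)
p,d=snap("scene","s20")
cv2.imwrite("pics/s20c.png",cv2.resize(p[150:245,150:320],None,fx=4.5,fy=4.5,interpolation=cv2.INTER_CUBIC)[...,::-1])
rings(p,"scene",(160,195,230,236),.042)
rings(p,"scene",(275,178,305,196),.022)
```

```text
delta m [ 0.4058 -0.1571  0.0554] roll -0.0196 | ee [ 581.1 -229.2  146.4] jaw 0.38 tilt 0.23 j7 0.6 t 27.0 F [ 0.6 -0.3 -0.4] w 0.0602
dash px [171.2 196.5] wh 51 5 world mm [ 528.2 -271.6   42. ]
RING px [181.4 204.9] wh 36 24 world mm [ 580.1 -228.5   42. ]
dash px [173.5 205.1] wh 37 8 world mm [ 580.4 -255.8   42. ]
dash px [189.2 205.1] wh 34 8 world mm [ 581.8 -201.2   42. ]
RING px [212.3 217.6] wh 37 26 world mm [ 653.8 -117.2   42. ]
dash px [220.6 217.1] wh 38 8 world mm [651.9 -89.9  42. ]
dash px [204.2 217.8] wh 33 9 world mm [ 654.4 -144.3   42. ]
RING px [289.8 183.6] wh 31 22 world mm [421.7 175.7  22. ]
dash px [296.8 183.4] wh 25 8 world mm [421.1 203.9  22. ]
dash px [283.  184.1] wh 27 6 world mm [424.7 148.   22. ]
```

View pics/s20c.png

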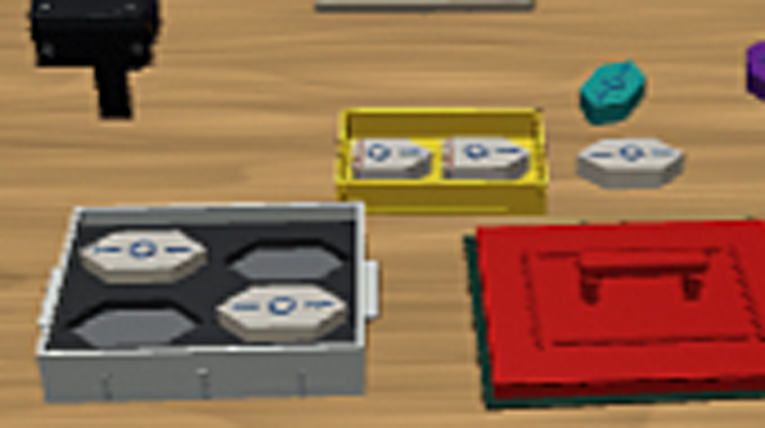

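Tile seated level at crop (143,250). The left tile is unmoved at (421.7,175.7). I go for it.

Request:
move_arm(series=[[0.04, -0.015, 0, 0], [0.085, -0.033, 0, 0], [0.13, -0.05, 0, 0], [0.175, -0.068, 0, 0], [0.22, -0.085, 0, 0], [0.265, -0.103, 0, -0.01], [0.31, -0.12, 0, -0.02], [0.35, -0.136, 0.02, -0.02], [0.385, -0.149, 0.04, -0.02], [0.405, -0.157, 0.07, -0.02], [0.405, -0.157, 0.1, -0.02], [0.405, -0.157, 0.12, -0.02], [0.405, -0.157, 0.13, -0.02], [0.405, -0.157, 0.13, -0.02], [0.405, -0.157, 0.13, -0.02]], claw=0.6)

```text
time: 28.55
ee_pos: [0.4208, 0.1756, 0.0135]
eef_rot: [0.698, 0.716, 0.0, 0.0]
ft_force: [-0.0, 0.3, -0.1]
width: 0.0693
```

Run:
```python
from meas import *
go(421.5,175.5,12.5,1.5)
p,d=snap("scene")
cv2.imwrite("pics/s21c.png",cv2.resize(p[130:220,240:340],None,fx=6,fy=6,interpolation=cv2.INTER_CUBIC)[...,::-1])
```

```text
delta m [-0.0002  0.0007  0.041 ] roll 0.0002 | ee [420.8 175.6  13.5] jaw 1.51 tilt 0.05 j7 -0.33 t 28.55 F [-0.   0.3 -0.1] w 0.0693
```

View pics/s21c.png

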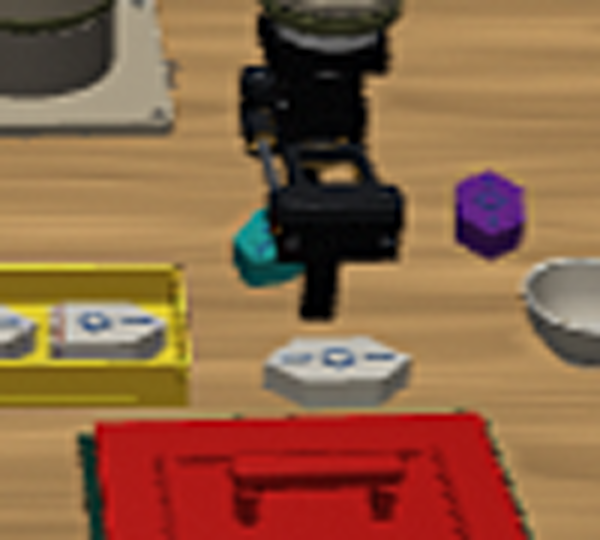

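The tile has been knocked aside: its ring is now at px (296.5,189), not (290,184). I measure it again.

Run:
```python
from meas import *
p,d=snap("scene")
rings(p,"scene",(280,184,312,200),.022)
p,d=snap("top")
cv2.imwrite("pics/t21c.png",cv2.resize(p[190:245,190:300],None,fx=7,fy=7,interpolation=cv2.INTER_CUBIC)[...,::-1])
```

```text
RING px [296.1 189.2] wh 32 21 world mm [461.7 194.9  22. ]
dash px [303. 189.] wh 29 7 world mm [461.1 222.1  22. ]
dash px [290.4 189.2] wh 14 7 world mm [461.2 172.8  22. ]
```

View pics/t21c.png

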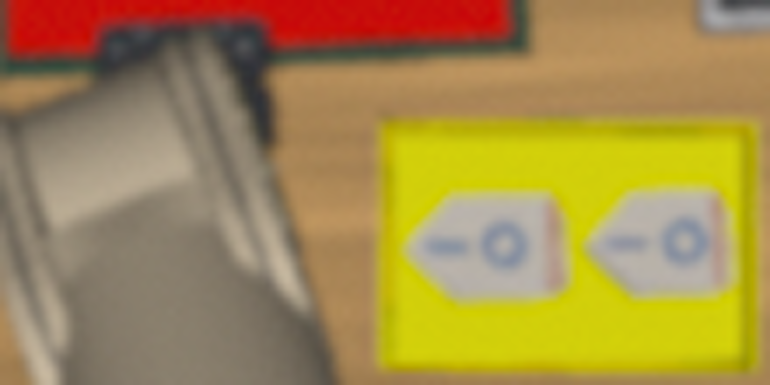

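Run:
```python
from meas import *
go(461.5,195.2,50,0.5)
```

```text
delta m [0.018  0.0411 0.0038] roll 0.018 | ee [420.9 176.1  13.7] jaw 1.53 tilt 0.12 j7 -0.33 t 28.7 F [-0.6  1.4 -0.2] w 0.0697
```

Request:
move_arm(series=[[0.006, 0.014, 0, 0.01], [0.013, 0.03, 0, 0.018], [0.018, 0.041, 0.004, 0.018], [0.018, 0.041, 0.004, 0.018], [0.018, 0.041, 0.004, 0.018], [0.018, 0.041, 0.004, 0.018]], claw=0.4)

```text
time: 29.3
ee_pos: [0.4602, 0.1945, 0.009]
eef_rot: [0.704, 0.71, 0.0, -0.0]
ft_force: [0.5, 0.7, 0.4]
width: 0.061
```

Run:
```python
from meas import *
go(461.5,195.2,12.5,0.5)
p,d=snap("scene")
rings(p,"scene",(280,184,312,200),.022)
cv2.imwrite("pics/s22c.png",cv2.resize(p[130:220,240:340],None,fx=6,fy=6,interpolation=cv2.INTER_CUBIC)[...,::-1])
```

```text
delta m [0.0007 0.0013 0.0365] roll 0.0 | ee [460.2 194.5   9. ] jaw 0.5 tilt 0.03 j7 -0.27 t 29.3 F [0.5 0.7 0.4] w 0.061
RING px [296.1 189.2] wh 32 21 world mm [461.7 194.9  22. ]
dash px [303.2 189. ] wh 27 7 world mm [461.2 222.8  22. ]
dash px [290.3 189.2] wh 15 7 world mm [461.2 172.5  22. ]
```

View pics/s22c.png

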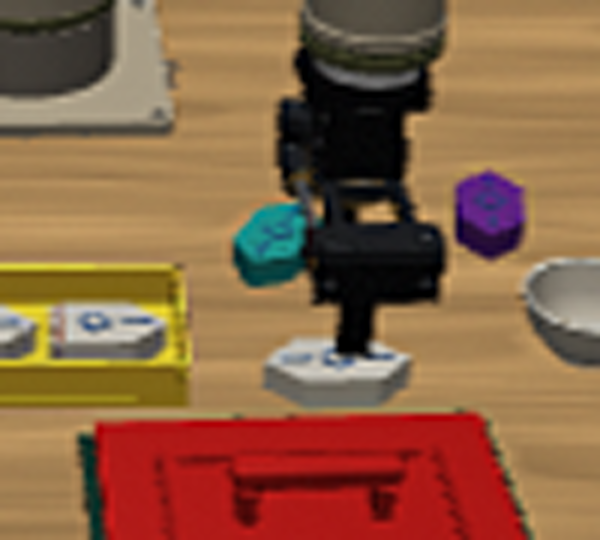

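Request:
move_arm(series=[[0.001, 0.001, 0.012, 0], [0.001, 0.001, 0.025, 0], [0.001, 0.001, 0.033, 0], [0.001, 0.001, 0.0365, 0], [0.001, 0.001, 0.0365, 0], [0.001, 0.001, 0.0365, 0]])

```text
time: 29.95
ee_pos: [0.4618, 0.1956, -0.0277]
eef_rot: [0.704, 0.71, 0.0, 0.0]
ft_force: [0.4, -0.3, -0.2]
width: 0.061
```

Request:
move_arm(series=[[0, 0, 0, 0], [0, 0, 0, 0], [0, 0, 0, 0], [0, 0, 0, 0], [0, 0, 0, 0], [0, 0, 0, 0]], claw=-1, newtons=30)

```text
time: 30.55
ee_pos: [0.4619, 0.1959, -0.0275]
eef_rot: [0.704, 0.71, 0.0, -0.0]
ft_force: [-1.1, -0.1, 4.7]
width: 0.0478
```

Request:
move_arm(series=[[0, 0, -0.015, 0], [0, 0, -0.045, 0], [0, 0, -0.08, 0], [0, 0, -0.1, 0], [0, 0, -0.1, 0]])

```text
time: 31.05
ee_pos: [0.4633, 0.1965, 0.0754]
eef_rot: [0.704, 0.71, 0.002, 0.0]
ft_force: [-0.0, -0.1, -2.7]
width: 0.0474
```

Run:
```python
from meas import *
go(579.3,-117.3,112.5,0.4)
```

```text
delta m [-0.3148  0.1133  0.0022] roll 0.0016 | ee [463.3 196.5  75.4] jaw 0.49 tilt 0.28 j7 -0.35 t 31.05 F [-0.  -0.1 -2.7] w 0.0474
```

Request:
move_arm(series=[[-0.025, 0.01, 0, 0], [-0.06, 0.022, 0, 0], [-0.1, 0.036, 0, 0], [-0.14, 0.05, 0, 0], [-0.18, 0.065, 0, 0], [-0.22, 0.079, 0, 0], [-0.26, 0.094, 0, 0], [-0.29, 0.104, 0.01, 0.002], [-0.308, 0.111, 0.025, 0.002], [-0.314, 0.113, 0.035, 0.002], [-0.314, 0.113, 0.035, 0.002], [-0.314, 0.113, 0.035, 0.002], [-0.314, 0.113, 0.035, 0.002]])

```text
time: 32.35
ee_pos: [0.5777, -0.1157, 0.0377]
eef_rot: [0.704, 0.71, 0.0, -0.0]
ft_force: [-0.5, 0.8, -1.8]
width: 0.0476
```

Run:
```python
from meas import *
go(579.3,-116.6,48,0.4)
p,d=snap("scene")
cv2.imwrite("pics/s23c.png",cv2.resize(p[150:245,150:250],None,fx=6,fy=6,interpolation=cv2.INTER_CUBIC)[...,::-1])
rings(p,"scene",(190,180,232,215),.087)
```

```text
delta m [-0.001   0.0015  0.0297] roll 0.0018 | ee [ 577.7 -115.7   37.7] jaw 0.51 tilt 0.06 j7 0.45 t 32.35 F [-0.5  0.8 -1.8] w 0.0476
dash px [190.8 205. ] wh 15 7 world mm [ 642.1 -185.8   87. ]
```

View pics/s23c.png

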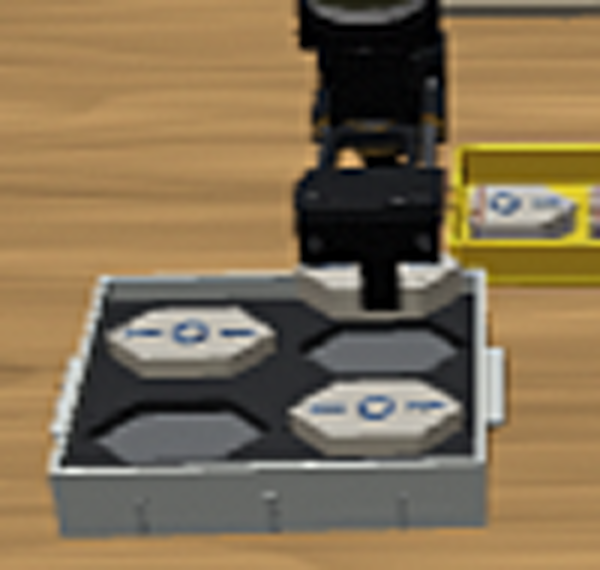

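Request:
move_arm(series=[[-0.001, 0.0015, 0.01, 0.002], [-0.001, 0.0015, 0.02, 0.002], [-0.001, 0.0015, 0.028, 0.002], [-0.001, 0.0015, 0.03, 0.002], [-0.001, 0.0015, 0.03, 0.002], [-0.001, 0.0015, 0.03, 0.002]])

```text
time: 33.0
ee_pos: [0.5791, -0.1184, 0.0074]
eef_rot: [0.705, 0.709, 0.0, 0.0]
ft_force: [0.6, -0.3, -0.9]
width: 0.0476
```

Run:
```python
from meas import *
go(579.3,-116.6,33,0.4)
p,d=snap("scene")
cv2.imwrite("pics/s24c.png",cv2.resize(p[150:245,150:250],None,fx=6,fy=6,interpolation=cv2.INTER_CUBIC)[...,::-1])
```

```text
delta m [0.0018 0.0002 0.0144] roll -0.0022 | ee [ 579.1 -118.4    7.4] jaw 0.28 tilt 0.01 j7 0.47 t 33.0 F [ 0.6 -0.3 -0.9] w 0.0476
```

View pics/s24c.png

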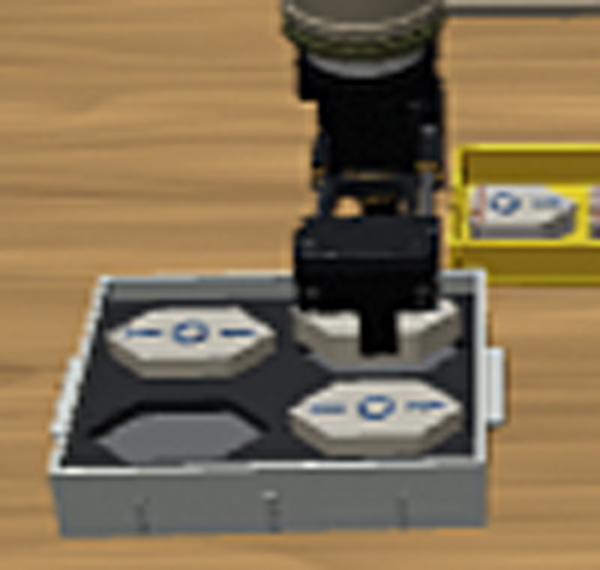

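Request:
move_arm(series=[[0.0018, 0, 0.0, -0.002], [0.0018, 0, 0.004, -0.002], [0.0018, 0, 0.008, -0.002], [0.0018, 0, 0.011, -0.002], [0.0018, 0, 0.013, -0.002], [0.0018, 0, 0.0145, -0.002], [0.0018, 0, 0.0145, -0.002]])

```text
time: 33.75
ee_pos: [0.579, -0.1165, -0.0073]
eef_rot: [0.705, 0.71, 0.0, -0.0]
ft_force: [0.0, 0.2, -3.0]
width: 0.0477
```

Run:
```python
from meas import *
go(579.3,-116.6,33,0.4)
p,d=snap("scene")
cv2.imwrite("pics/s25c.png",cv2.resize(p[150:245,150:250],None,fx=6,fy=6,interpolation=cv2.INTER_CUBIC)[...,::-1])
```

```text
delta m [-0.0001  0.0003 -0.0003] roll -0.0001 | ee [ 579.  -116.5   -7.3] jaw 0.39 tilt 0.0 j7 0.48 t 33.75 F [ 0.   0.2 -3. ] w 0.0477
```

View pics/s25c.png

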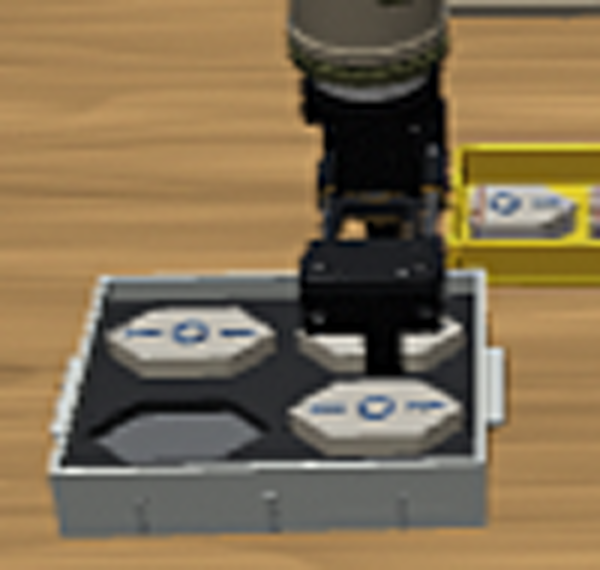

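In the pocket with no large force. I release and rise.

Request:
move_arm(series=[[0, 0, 0, 0], [0, 0, 0, 0], [0, 0, 0, 0], [0, 0, -0.02, 0], [0, 0, -0.05, 0], [0, 0, -0.09, 0], [0, 0, -0.13, 0], [0, 0, -0.15, 0]], claw=0.38)

```text
time: 34.6
ee_pos: [0.5802, -0.1171, 0.1463]
eef_rot: [0.705, 0.709, 0.001, 0.001]
ft_force: [-0.5, -0.1, -0.6]
width: 0.0602
```

Run:
```python
from meas import *
go(617,156,160,1)
p,d=snap("scene","s26")
cv2.imwrite("pics/s26c.png",cv2.resize(p[150:245,150:320],None,fx=4.5,fy=4.5,interpolation=cv2.INTER_CUBIC)[...,::-1])
rings(p,"scene",(160,195,230,236),.042)
rings(p,"scene",(220,170,275,196),.026)
p,d=snap("top","t26")
hsv=cv2.cvtColor(p,cv2.COLOR_RGB2HSV);H,S,V=cv2.split(hsv)
pr(comps("top",((H<6)|(H>174))&(S>150)&(V>90),.019,400))
p0=np.load("top0.npz")["p"]
```

```text
delta m [0.2729 0.0385 0.0264] roll -0.011 | ee [ 580.2 -117.1  146.3] jaw 0.37 tilt 0.23 j7 0.38 t 34.6 F [-0.5 -0.1 -0.6] w 0.0602
dash px [171.2 196.4] wh 51 4 world mm [ 527.6 -271.6   42. ]
RING px [213.2 204.5] wh 35 25 world mm [ 580.5 -118.2   42. ]
RING px [181.3 204.9] wh 37 24 world mm [ 580.1 -228.8   42. ]
dash px [220.9 204. ] wh 36 7 world mm [578.2 -91.1  42. ]
dash px [205.2 204.7] wh 27 9 world mm [ 580.8 -146.1   42. ]
dash px [173.5 205.1] wh 37 8 world mm [ 580.4 -255.8   42. ]
dash px [189.2 205.1] wh 34 8 world mm [ 581.8 -201.2   42. ]
RING px [212.3 217.6] wh 37 26 world mm [ 653.8 -117.2   42. ]
dash px [220.6 217.1] wh 38 8 world mm [651.9 -89.9  42. ]
dash px [204.2 217.8] wh 33 9 world mm [ 654.4 -144.3   42. ]
RING px [233.7 183.3] wh 31 25 world mm [421.3 -46.9  26. ]
RING px [255.3 183.2] wh 33 21 world mm [421.9  38.3  26. ]
dash px [241.9 183. ] wh 22 9 world mm [419.6 -14.5  26. ]
dash px [263. 183.] wh 35 9 world mm [421.3  68.7  26. ]
dash px [224.8 195.3] wh 62 3 world mm [502.6 -79.9  26. ]
px [180.9  87.6] area 1302 ctr mm [902.5 307.1] size [138.7 140.2] ang 89.0
px [225.6 168.2] area 4098 ctr mm [617.2 155.8] size [195.6 244.2] ang 1.2
```

View pics/s26c.png

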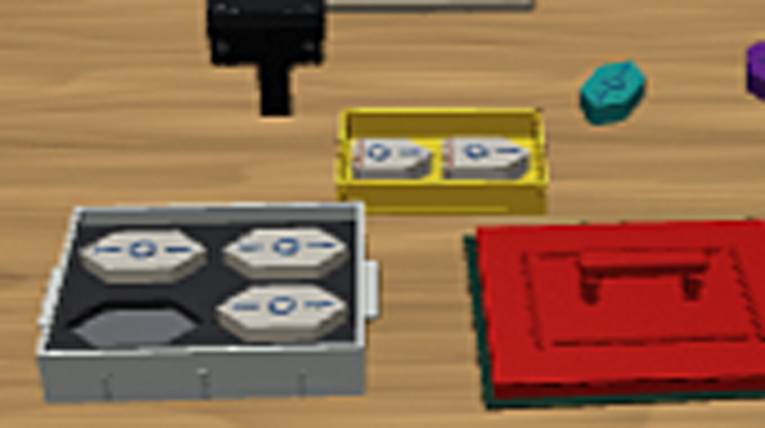

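View pics/t26.png

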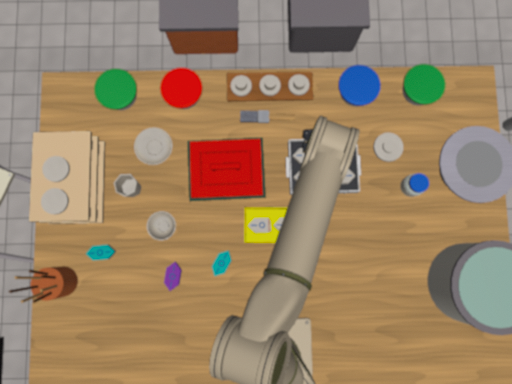

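Run:
```python
from meas import *
p,d=snap("scene");c=imaging.get_calibration("scene");K,R,t=map(np.array,(c["camera_matrix"],c["R"],c["t"]))
vv,uu=np.mgrid[196:226,160:232];Z=d[vv,uu]
X=np.stack([(uu-K[0,2])/K[0,0]*Z,(vv-K[1,2])/K[1,1]*Z,Z],-1);W=(X-t)@R
for n,cx,cy in(("E",580,-228),("LB",579.5,-117),("LT",653.5,-117)):
    m=(abs(W[...,0]*1000-cx)<18)&(abs(W[...,1]*1000-cy)<38)&(W[...,2]>.03)
    q=W[m]*1000;A=np.c_[q[:,0]-cx,q[:,1]-cy,np.ones(len(q))];s=np.linalg.lstsq(A,q[:,2],rcond=None)[0];print(n,m.sum(),"slopes",s[:2].round(3),"z",s[2].round(1))
go(617,156,160,1)
```

```text
E 140 slopes [-0.077  0.015] z 41.7
LB 140 slopes [-0.034  0.006] z 41.8
LT 158 slopes [-0.068  0.003] z 41.8
delta m [0.2722 0.0391 0.0241] roll -0.0103 | ee [ 579.8 -116.5  143.9] jaw 0.41 tilt 0.15 j7 0.38 t 34.75 F [ 0.1  0.4 -0.7] w 0.0599
```

All three sound tiles read top height 41.8 mm (expected 42) and equal, so they are seated. Both rejects are in the tray. Now I fetch the lid.

Request:
move_arm(series=[[0.03, 0.005, 0, 0], [0.07, 0.011, 0, 0], [0.11, 0.017, 0, 0], [0.15, 0.023, 0, 0], [0.19, 0.028, 0, -0.01], [0.225, 0.034, 0, -0.01], [0.255, 0.038, 0, -0.01], [0.272, 0.039, 0.02, -0.01], [0.272, 0.039, 0.045, -0.01], [0.272, 0.039, 0.06, -0.01], [0.272, 0.039, 0.06, -0.01], [0.272, 0.039, 0.06, -0.01]], claw=0.2)

```text
time: 35.95
ee_pos: [0.6162, 0.1549, 0.0829]
eef_rot: [0.701, 0.713, -0.0, 0.0]
ft_force: [-0.3, 1.0, 0.1]
width: 0.0519
```

Run:
```python
from meas import *
go(617.5,156.3,35,1)
```

```text
delta m [0.0014 0.0014 0.0879] roll -0.0016 | ee [616.2 154.9  82.9] jaw 0.91 tilt 0.03 j7 -0.02 t 35.95 F [-0.3  1.   0.1] w 0.0519
```

Request:
move_arm(series=[[0.001, 0.001, 0.03, -0.002], [0.001, 0.001, 0.055, -0.002], [0.001, 0.001, 0.075, -0.002], [0.001, 0.001, 0.085, -0.002], [0.001, 0.001, 0.088, -0.002], [0.001, 0.001, 0.088, -0.002], [0.001, 0.001, 0.088, -0.002]])

```text
time: 36.65
ee_pos: [0.618, 0.157, -0.0039]
eef_rot: [0.7, 0.714, 0.001, 0.0]
ft_force: [-0.2, 0.8, -0.7]
width: 0.0523
```

Request:
move_arm(series=[[0, 0, 0, 0], [0, 0, 0, 0], [0, 0, 0, 0], [0, 0, 0, 0], [0, 0, 0, 0], [0, 0, 0, 0], [0, 0, 0, 0]], claw=-1, newtons=50)

```text
time: 37.35
ee_pos: [0.6172, 0.1569, -0.0052]
eef_rot: [0.7, 0.714, 0.0, 0.0]
ft_force: [0.2, 0.9, 0.7]
width: 0.0194
```

Request:
move_arm(series=[[0, 0, -0.02, 0], [0, 0, -0.05, 0], [0, 0, -0.09, 0], [0, 0, -0.12, 0], [0, 0, -0.13, 0], [0, 0, -0.13, 0]])

```text
time: 37.95
ee_pos: [0.6174, 0.1571, 0.1252]
eef_rot: [0.7, 0.714, 0.001, 0.0]
ft_force: [1.0, -0.4, -4.6]
width: 0.0195
```

Run:
```python
from meas import *
go(616.2,-171.9,170,0.3)
```

```text
delta m [-0.3289 -0.0075 -0.0051] roll 0.0139 | ee [617.4 157.1 125.2] jaw 1.1 tilt 0.08 j7 -0.04 t 37.95 F [ 1.  -0.4 -4.6] w 0.0195
```

Request:
move_arm(series=[[-0.02, -0.001, -0.005, 0], [-0.05, -0.002, -0.005, 0.005], [-0.09, -0.003, -0.005, 0.01], [-0.13, -0.004, -0.005, 0.014], [-0.17, -0.005, -0.005, 0.014], [-0.21, -0.006, -0.005, 0.014], [-0.25, -0.007, -0.005, 0.014], [-0.285, -0.0075, -0.005, 0.014], [-0.31, -0.0075, -0.005, 0.014], [-0.3285, -0.0075, -0.005, 0.014], [-0.3285, -0.0075, 0.01, 0.014], [-0.3285, -0.0075, 0.03, 0.014], [-0.3285, -0.0075, 0.045, 0.014], [-0.3285, -0.0075, 0.045, 0.014], [-0.3285, -0.0075, 0.045, 0.014]])

```text
time: 39.45
ee_pos: [0.6154, -0.1713, 0.0791]
eef_rot: [0.705, 0.709, -0.0, -0.001]
ft_force: [0.1, -0.7, -3.4]
width: 0.0194
```

Run:
```python
from meas import *
go(616,-171.5,68,0.3)
p,d=snap("scene")
cv2.imwrite("pics/s27c.png",cv2.resize(p[140:245,140:250],None,fx=5.5,fy=5.5,interpolation=cv2.INTER_CUBIC)[...,::-1])
```

```text
delta m [-0.0002  0.0006  0.0511] roll 0.0002 | ee [ 615.4 -171.3   79.1] jaw 0.31 tilt 0.08 j7 0.52 t 39.45 F [ 0.1 -0.7 -3.4] w 0.0194
```

View pics/s27c.png

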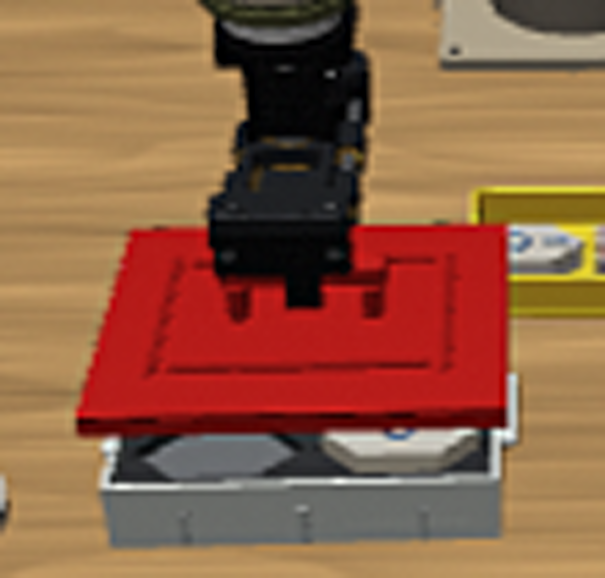

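Request:
move_arm(series=[[0, 0.0005, 0.015, 0], [0, 0.0005, 0.03, 0], [0, 0.0005, 0.037, 0], [0, 0.0005, 0.037, 0], [0, 0.0005, 0.037, 0]])

```text
time: 40.0
ee_pos: [0.6163, -0.1719, 0.0427]
eef_rot: [0.705, 0.709, -0.0, -0.0]
ft_force: [0.4, 0.2, -2.9]
width: 0.0192
```

Run:
```python
from meas import *
go(616,-171.4,65,0.3)
```

```text
delta m [ 0.0005 -0.0003  0.0177] roll -0.0004 | ee [ 616.3 -171.9   42.7] jaw 0.28 tilt 0.01 j7 0.54 t 40.0 F [ 0.4  0.2 -2.9] w 0.0192
```

Request:
move_arm(series=[[0.0005, 0, 0.004, 0], [0.0005, 0, 0.008, 0], [0.0005, 0, 0.011, 0], [0.0005, 0, 0.014, 0], [0.0005, 0, 0.016, 0], [0.0005, 0, 0.0175, 0], [0.0005, 0, 0.0175, 0], [0.0005, 0, 0.0175, 0]])

```text
time: 40.8
ee_pos: [0.6164, -0.1713, 0.0253]
eef_rot: [0.705, 0.709, 0.0, 0.0]
ft_force: [-0.6, 0.2, -3.8]
width: 0.0192
```

Run:
```python
from meas import *
go(616,-171.4,65,0.3)
p,d=snap("scene")
cv2.imwrite("pics/s28c.png",cv2.resize(p[140:245,140:250],None,fx=5.5,fy=5.5,interpolation=cv2.INTER_CUBIC)[...,::-1])
```

```text
delta m [-0.0001 -0.0004  0.0003] roll -0.0003 | ee [ 616.4 -171.3   25.3] jaw 0.28 tilt 0.01 j7 0.55 t 40.8 F [-0.6  0.2 -3.8] w 0.0192
```

View pics/s28c.png

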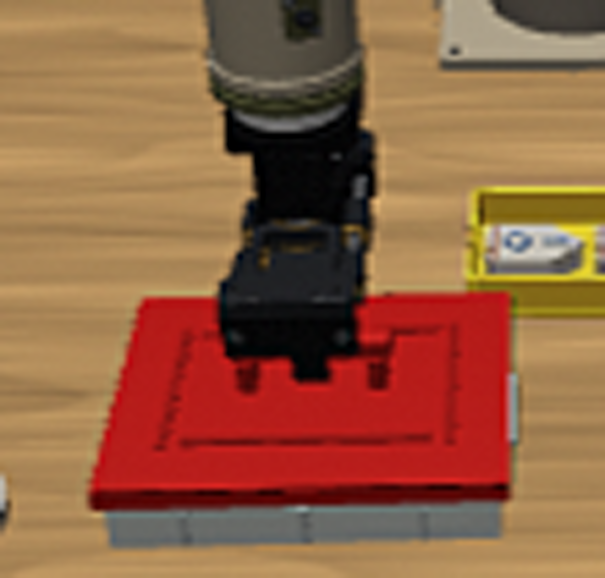

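The skirt is over the rim all round. I release, rise and go clear.

Request:
move_arm(series=[[0, 0, 0, 0], [0, 0, 0, 0], [0, 0, 0, 0], [0, 0, 0, 0], [0, 0, 0, 0], [0, 0, -0.03, 0], [0, 0, -0.07, 0], [0, 0, -0.11, 0], [0, 0, -0.15, 0], [0.02, -0.02, -0.18, 0], [0.06, -0.06, -0.18, 0], [0.1, -0.1, -0.18, 0], [0.14, -0.12, -0.18, 0], [0.18, -0.12, -0.18, 0], [0.22, -0.12, -0.18, 0], [0.26, -0.12, -0.18, 0], [0.3, -0.12, -0.18, 0], [0.3, -0.12, -0.18, 0], [0.3, -0.12, -0.18, 0]], claw=0.2)

```text
time: 42.75
ee_pos: [0.4947, 0.1285, 0.2051]
eef_rot: [0.705, 0.709, -0.0, 0.0]
ft_force: [0.7, -0.1, -0.0]
width: 0.0521
```

Run:
```python
from meas import *
p,d=snap("scene","s29");c=imaging.get_calibration("scene");K,R,t=map(np.array,(c["camera_matrix"],c["R"],c["t"]))
q0=np.load("scene0.npz")
def fit(p,d):
    hsv=cv2.cvtColor(p,cv2.COLOR_RGB2HSV);H,S,V=cv2.split(hsv)
    m=((H<6)|(H>174))&(S>150)&(V>150);vv,uu=np.nonzero(m);Z=d[vv,uu].astype(float)
    W=(np.c_[(uu-K[0,2])/K[0,0]*Z,(vv-K[1,2])/K[1,1]*Z,Z]-t)@R*1000
    k=(abs(W[:,2]-49)<14)&(abs(W[:,0]-616)<90)&(abs(W[:,1]+172)<115);W=W[k]
    A=np.c_[W[:,0]-616,W[:,1]+172,np.ones(len(W))];s=np.linalg.lstsq(A,W[:,2],rcond=None)[0];print("lid plane",s.round(4),len(W))
    pr(comps("scene",m,.049,400)[:1])
fit(q0["p"],q0["d"]);fit(p,d)
cv2.imwrite("pics/s29c.png",cv2.resize(p[150:245,140:310],None,fx=4.5,fy=4.5,interpolation=cv2.INTER_CUBIC)[...,::-1])
p,d=snap("top","t29");hsv=cv2.cvtColor(p,cv2.COLOR_RGB2HSV);H,S,V=cv2.split(hsv)
pr(comps("top",((H<6)|(H>174))&(S>150)&(V>90),.049,400))
go(0,0,0)
```

```text
lid plane [-2.00000e-04  5.00000e-04  4.92317e+01] 1822
px [196.1 211.5] area 2181 ctr mm [ 617.6 -171.6] size [193.6 239.7] ang 0.6
lid plane [8.00000e-04 3.00000e-04 4.92273e+01] 1829
px [196.3 211.4] area 2196 ctr mm [ 617.3 -171.5] size [193.6 239.8] ang 0.5
px [180.9  87.6] area 1303 ctr mm [891.7 302.4] size [136.1 137.5] ang 89.0
px [323.5 165.1] area 4005 ctr mm [ 616.  -171.1] size [240.6 189.6] ang 89.3
delta m [-0.1252 -0.4955  0.2453] roll 0 | ee [495.  126.9 205.3] jaw 0.19 tilt 0.01 j7 -0.29 t 42.85 F [ 0.5 -0.5 -0.4] w 0.0523
```

View pics/s29c.png

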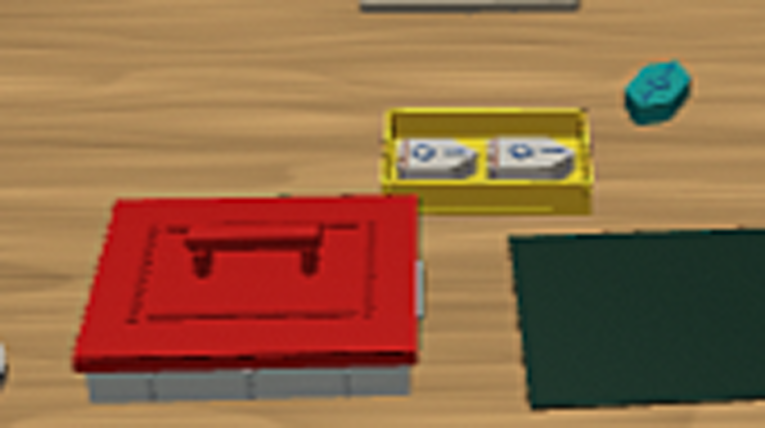

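View pics/t29.png

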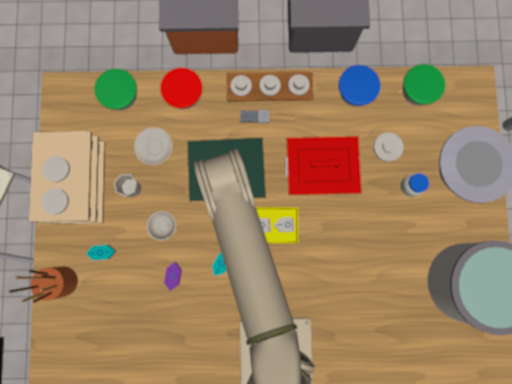

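The lid's plane and centre match the start to within about half a millimetre (height 49.2 mm both times, slopes under 0.001). The rejects are in the tray, no white tile is left on the bench and the pots have not moved. I hand in.

```bash
python3 -c "
from bench import r
print(r.close_job())"
```

```text
the job is handed in; nothing more can be done
None
```

The job is done and handed in at about 43 s of the 210 s allowed; no verdict was reported. I laid the lid on the mat and moved the chipped and broken tiles into the seconds tray. Then I seated the two bench tiles in pockets next to the one already in the carrier and put the lid back.

**Last checks:**
- **Lid:** its plane sits at 49.2 mm, the same as at the start. Slopes are under 0.001 and the centre is within about 0.5 mm of where it began.
- **Sound tiles:** before closing, all three tops read 41.7–41.8 mm (42 expected) and their rings were within about 2 mm of the pocket centres. Only three sound tiles were in view, so one pocket stays empty. One depth-plane fit gave slopes up to 0.08 across the narrow direction. The tile that was never touched showed nearly the same slope, so I took it as depth noise.
- **Damaged tiles:** both lie flat in the tray, and the pots and brush stayed put.

**What disagreed or went wrong:**
- **Fingertip height:** the cameras showed the real fingertips about 40 mm above the reported TCP. My first lid grasp therefore closed on air above the handle. I applied a 40 mm correction from then on, and every later grasp held.
- **Knocked tile:** one bench tile was knocked about 45 mm aside before I reached it; I measured it again and picked it up there.
- **Camera differences:** the two cameras differed by up to 5 mm in x on ring positions in the carrier. I used the scene view together with the carrier's geometry.

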